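Put the key box back in order

TASK

Tidy the key box: lift the lucky cat out of it and stand it upright, centred on its narrow perch; fit every cork insert flat in the bay marked with its colour, with its far edge tucked under the lip and its near edge lowered inside the rim; and lay every tagged key flat on the sloping open lid, above its stop strip. Leave the lid sloping as it is propped, do not tip the cat over, and leave everything else alone.

Things in the scene. Friction and masses are not known exactly. Their poses are not given: they have to be found in the camera images.
- box: fixed oak key box, open upward, screwed down flat on the whitewashed ledge: 124 mm (x, away from the robot) x 264 mm (y) x 33 mm high. Origin on the ledge under the middle of its three bays, 84 mm apart along y. A bay is 96 mm (x) x 76 mm (y), its cork floor 12 mm above the ledge. Above the bay floor: near (-x) rim 10 mm high, 18 mm wide; dividers 12 mm high, 8 mm thick; side walls 21 mm.
- lip (a point): middle of the inner lower edge of the retaining lip along the far (+x) wall of the box, over all three bays. The lip overhangs the bay floor by 12 mm and is 6 mm thick; its underside is 15 mm, its top 21 mm above the bay floor. Axes as the box.
- lid_rest (a point): point on the cork face of the open lid, midway in y. x runs up the slope, y along the hinge, z out of the face. The hinge, behind the box's far wall, 30 mm above the ledge, is 66 mm down the slope; the lid ends 58 mm up the slope. A stop strip 14 mm high crosses the lower end, its upper face 50 mm down the slope; side strips 10 mm high stand at y = -124 and +124 mm.
- lid (a joint): slope of the lid above horizontal (rad), rising away from the robot, 0.3 to 0.5 at the start; the stiff sprung hinge holds it where it is; a push of over about 12 N near its upper edge moves it.
- perch_top (a point): centre of the top of the narrow raised perch: a 44 x 44 mm wooden platform 110 mm above the ledge, on a 32 mm post with a 90 x 90 mm foot; fixed.
- cat: orange ceramic lucky cat, upright at the start, standing in the red-marked bay. Round body 52 mm across, 50 mm high; above it a head 38 mm (x) x 44 mm (y) with flat sides, from 48 to 82 mm above the base, ears to 90 mm. Origin at the centre of its underside, z up, face to -x. 0.18 kg.
- bay_red: the bay of the box marked with a red tile (44 x 14 mm) on its near rim, the tile standing 1 mm above the rim; which of the three bays it is varies. Origin at the centre of the bay's cork floor; x towards the lip, y across, z up.
- insert_red: cork insert plate, 90 mm (x) x 70 mm (y) x 8 mm thick, with an upright red plastic tab in the middle of its top: 30 mm along x, 12 mm thick in y, top 44 mm above the underside. Origin at the centre of the underside, z up. 0.09 kg. Front and back edges are alike. At the start it lies flat on the ledge, x away from the robot within 0.35 rad.
- bay_green: the bay of the box marked with a green tile (44 x 14 mm) on its near rim, the tile standing 1 mm above the rim; which of the three bays it is varies. Origin at the centre of the bay's cork floor; x towards the lip, y across, z up.
- insert_green: cork insert plate, 90 mm (x) x 70 mm (y) x 8 mm thick, with an upright green plastic tab in the middle of its top: 30 mm along x, 12 mm thick in y, top 44 mm above the underside. Origin at the centre of the underside, z up. 0.09 kg. Front and back edges are alike. At the start it lies flat on the ledge, x away from the robot within 0.35 rad; may be absent.
- bay_blue: the bay of the box marked with a blue tile (44 x 14 mm) on its near rim, the tile standing 1 mm above the rim; which of the three bays it is varies. Origin at the centre of the bay's cork floor; x towards the lip, y across, z up.
- insert_blue: cork insert plate, 90 mm (x) x 70 mm (y) x 8 mm thick, with an upright blue plastic tab in the middle of its top: 30 mm along x, 12 mm thick in y, top 44 mm above the underside. Origin at the centre of the underside, z up. 0.09 kg. Front and back edges are alike. At the start it lies flat on the ledge, x away from the robot within 0.35 rad; may be absent.
- tag_white: key with a white plastic tag: tag 50 mm (x) x 36 mm (y) x 12 mm thick, from whose +x end a brass key blade sticks out 41 mm (12 mm wide, 6 mm thick, same flat underside). Origin at the centre of the tag's underside, z up. 0.06 kg. At the start it lies flat on the ledge, blade away from the robot within 0.35 rad.
- tag_yellow: key with a yellow plastic tag: tag 50 mm (x) x 36 mm (y) x 12 mm thick, from whose +x end a brass key blade sticks out 41 mm (12 mm wide, 6 mm thick, same flat underside). Origin at the centre of the tag's underside, z up. 0.06 kg. At the start it lies flat on the ledge, blade away from the robot within 0.35 rad; may be absent.
- mug: bystander: blue mug, 80 mm across, 90 mm tall. Origin at its underside, z up. To be left alone.
- carabiner: bystander: steel carabiner lying flat, about 100 x 50 x 10 mm. Origin at its underside, z up. To be left alone.
- keys: bystander: car key with black head lying flat, 85 mm long. Origin at its underside, z up. To be left alone.
- spray: bystander: amber bottle, 60 mm across, 160 mm tall. Origin at its underside, z up. To be left alone.
- case: bystander: blue glasses case, 140 x 55 x 45 mm. Origin at its underside, z up. To be left alone.
- tin: bystander: green tin, 72 mm across, 45 mm tall. Origin at its underside, z up. To be left alone.
Things that resemble listed ones, but are neither listed nor needed, are in the scene too. What is shaped like the insert_blue but yellow is not meant.

How it is judged:
By the outcome, as a careful person would: the job done as asked, in the order asked, and still so for the second after the job is handed in, with the robot touching nothing.
Of insert_green, insert_blue, tag_yellow only 2 to 3 are there at a start; the rules pass over those that are not, and their reading is None.
At some moment in a run one of insert_red, insert_green, insert_blue, tag_white, tag_yellow may be knocked a few centimetres aside while the robot is not near it.
It also fails if it takes over 208 s, if anything falls off the work surface, if the arm or the gripper's body presses on something with over 40 N, if the wrist force passes 120 N, or if a joint passes its speed limit or range.

ROBOT

A 6-joint arm with a two-finger parallel gripper is mounted at the origin on the work surface. World frame = base frame: x ahead of the robot, y to its left, z up, the work surface at z = 0. Lengths are in m, angles in rad, forces in N, time in s.
With the tool pointing down it reaches from about 0.375 to 0.975 m from the base axis. Payload 3.8 kg.
Tool frame: the origin (TCP) lies at the very end of the fingers, on their centre line; the grasp point (between the pads) lies 19 mm behind it; z points along the fingers, y is the line along which they close (so a half turn about z gives the same grasp; the last joint's range is limited). The gripper opens to 85 mm and grips with 20 to 120 N. Pads are 22 mm wide; open, the fingers measure 114 mm over their backs; the gripper's body (76 mm by 85 mm) begins 54 mm behind the grasp point. The pads swing forward as they close: fully open they stand 13 mm farther back than shut.
Start: joints at [1.246, 0.264, 1.604, -0, 1.274, -0.037], TCP at [0.192, 0.647, 0.231] pointing down, gripper open.
Joint ranges: [-2.63, 2.63], [-0.94, 2.18], [0.31, 2.57], [-1.31, 4.45], [0, 2.66], [-2.55, 2.55]. Speed limits (rad/s): [2.57, 2.57, 3.14, 3.14, 3.14, 3.14].

INTERFACE

Orientations are given as a unit quaternion [x, y, z, w].
In Python, from cell import r gives the robot as it stands.
- The arm moves only by the shell command python3 -m inch 'ROWS' [OPENING]. ROWS is JSON, a list of rows, each an object with "translation": the shift along the tool's x, y, z in cm, a list of three; "yaw": the turn about the tool's z in rad. A call has 1 to 10 rows; each row is the pose to reach, as a shift and turn from the pose commanded when the call began, along the tool's axes at that moment; what a row does not reach only later rows make up. A row lasts 1/8 s, in which the tool goes at most 62.5 mm and 10.7 degrees, less where a joint would pass 70% of its speed; a pose out of reach is approached as far as the arm can. A call with a gripper value outside its range is refused whole. OPENING is the finger opening in cm, from 0 to 8.54, set as the call begins (- or left out, the last holds). The fingers move at their own pace and stop on an object; the grip force is fixed at half the most. Time passes only in rows, so rows that repeat a pose let the fingers close. It gives the time, the measured TCP pose, the force, the opening and the grip force at its end, in the units of the state.
- r.get_state(): the state, without advancing time (a new reading comes with each control period).
- r.snapshot(name): name is "scene" or "top"; returns a dict with "image" (480x640x3 uint8, red, green, blue), "camera_matrix" (3x3 intrinsics, pixels), "k1" (the pictures are not rectified: a ray, as slopes to the right and down, at radius r is drawn at 1 + k1 r^2 times it, then the intrinsics apply), "extrinsics" (4x4, takes a point from world to camera coordinates). Camera axes: x right, y up, looking along -z (the intrinsics and any distortion apply to the point x, -y, -z); pixel columns grow to the right and rows downward; lengths in m; the calibration is good to about 2 mm. A picture is of the moment at which its call begins. There is no depth.
- r.hand_in(): hands the job in; it is judged then, once.
Trained networks look in a picture, given as the dict that the camera call returned (one of the last four; its "shot" number tells which), for a name from the list of things; names that differ only in an ending like _2 or _b are one class to them, and where a whole thing is asked for, a point or a joint stands for the part that bears it (a point fixed in the world has none). Each returns a list of dicts, best first, with "score" (0 to 1); they miss things now and then, are a little off and sometimes report something else, mostly with a low value. They report only what shows in the picture. A call takes as long as a camera call. They do not tell look-alikes from the thing itself.
- r.boxes_of(label, picture): "location" ([row, column] as shares, 0 to 1, of the picture: columns of its width, rows of its height, amid what is visible of it).
- r.regions_of(label, picture): "region" (480x640 bool, what is visible of it) and "location" ([row, column] as shares, 0 to 1, of the picture: columns of its width, rows of its height, amid what is visible of it).
The state is a dict: "time_s": time; "joint_pos": joint angles; "joint_velocities": joint speeds; "effort": joint torques, N m; "position": TCP position; "tool_rot": TCP orientation; "contact_force": force on the tool from outside, world axes, zero at the start; "torque": the same for the moment, N m; "gripper_width": opening from 0.0 (shut) to 1.0 (fully open); "grasp_force": force on a finger pad.
Only numpy, scipy, OpenCV 4.12 (cv2) and the standard library are available. Lean on these libraries where they do the work, as an engineer would, in place of code of your own. Each camera call takes 0.05 s, during which the arm holds its last target. There are 200 camera calls.

## Working session

There is one attempt and no reset: what is moved stays moved. The work goes in short steps, Python scripts to look and compute and a shell command to move; the robot and the scene stay as the last step left them, time stands still between calls to the robot, and variables do not carry over. Pictures are saved under pics/ and viewed, at most 14 in all, crops included, and the job is handed in when it is done.

```bash
ls; mkdir -p pics
cat > h.py <<'E'
import numpy as np, cv2
from cell import r
from scipy.spatial.transform import Rotation as R
def save(s,n,crop=None,f=1):
    im=s["image"][:,:,::-1]
    if crop: a,b,c,d=crop; im=im[a:b,c:d]
    if f!=1: im=cv2.resize(im,None,fx=f,fy=f,interpolation=cv2.INTER_CUBIC)
    cv2.imwrite("pics/"+n,im)
def ray(s,u,v):
    K=s["camera_matrix"];E=np.array(s["extrinsics"])
    x=cv2.undistortPoints(np.array([[[u,v]]],float),np.array(K,float),np.array([s["k1"],0,0,0.]))[0,0]
    d=E[:3,:3].T@np.array([x[0],-x[1],-1.]); o=-E[:3,:3].T@E[:3,3]
    return o,d
def at(s,u,v,z):
    o,d=ray(s,u,v); return o+d*(z-o[2])/d[2]
def proj(s,p):
    E=np.array(s["extrinsics"]);c=E[:3,:3]@np.array(p)+E[:3,3]
    K=np.array(s["camera_matrix"]);x=np.array([c[0],-c[1]])/-c[2];x=x*(1+s["k1"]*(x@x))
    return K[0,0]*x[0]+K[0,2],K[1,1]*x[1]+K[1,2]
def two(s1,p1,s2,p2):
    o1,d1=ray(s1,*p1);o2,d2=ray(s2,*p2)
    t=np.linalg.lstsq(np.c_[d1,-d2],o2-o1,rcond=None)[0]
    return (o1+d1*t[0]+o2+d2*t[1])/2
E
python3 - <<'E'
from h import *
for n in("scene","top"):
    s=r.snapshot(n); save(s,n+"0.png"); print(n,s["k1"],np.round(s["camera_matrix"],1).tolist(),np.round(s["extrinsics"],3).tolist())
    for l in "cat insert_red insert_green insert_blue tag_white tag_yellow perch_top box lid_rest mug spray".split():
        print(l,[(round(d["score"],2),round(d["location"][1]*640),round(d["location"][0]*480)) for d in r.boxes_of(l,s)][:4])
print(r.get_state())
E
```

```text
pics
scene 0.02925243712741456 [[517.7, 0.0, 307.9], [0.0, 517.7, 240.1], [0.0, 0.0, 1.0]] [[-0.285, 0.958, 0.009, 0.132], [-0.78, -0.238, 0.579, 0.343], [0.557, 0.158, 0.815, -1.612], [0.0, 0.0, 0.0, 1.0]]
cat [(0.56, 348, 263)]
insert_red [(0.84, 423, 319), (0.18, 305, 287)]
insert_green []
insert_blue [(0.88, 468, 286), (0.61, 514, 250), (0.39, 446, 358)]
tag_white [(0.72, 167, 208)]
tag_yellow [(0.6, 210, 216)]
perch_top [(0.77, 185, 265), (0.67, 339, 227), (0.38, 305, 305)]
box [(0.97, 306, 289), (0.54, 510, 330)]
lid_rest [(0.89, 307, 305)]
mug [(0.94, 445, 360)]
spray [(0.55, 322, 358)]
top -0.08447934643514855 [[550.6, 0.0, 327.8], [0.0, 550.6, 241.2], [0.0, 0.0, 1.0]] [[-0.115, -0.993, -0.006, 0.064], [0.973, -0.114, 0.203, -0.508], [-0.202, 0.018, 0.979, -1.258], [0.0, 0.0, 0.0, 1.0]]
cat [(0.75, 281, 245)]
insert_red [(0.75, 199, 235)]
insert_green []
insert_blue [(0.9, 127, 347), (0.74, 221, 394), (0.65, 166, 285), (0.54, 310, 303)]
tag_white [(0.61, 491, 252), (0.58, 447, 264)]
tag_yellow [(0.95, 448, 261)]
perch_top [(0.93, 433, 186)]
box [(0.66, 312, 211)]
lid_rest [(0.66, 303, 189)]
mug [(0.61, 167, 187), (0.4, 320, 259)]
spray [(0.74, 432, 186), (0.6, 263, 144)]
{'time_s': 1.2, 'joint_pos': array([ 1.24611290e+00,  2.63880749e-01,  1.60399765e+00, -1.01503660e-05,
        1.27371497e+00, -3.68811341e-02]), 'joint_velocities': array([ 7.66292279e-04, -4.28917499e-04,  2.38303999e-05,  1.42046123e-03,
       -1.14623706e-06, -2.99777889e-04]), 'effort': array([-1.31511365e-04, -5.15069211e+01, -3.67726386e+01, -5.44018701e-05,
        7.76584857e-04, -4.95374195e-06]), 'position': array([0.19158574, 0.64723094, 0.23129398]), 'tool_rot': array([ 1.43403551e-01,  9.89664297e-01, -1.22308374e-06,  4.70970680e-06]), 'contact_force': array([ 0.02874098, -0.00164847, -0.30771544]), 'torque': array([-0.0482801 , -0.00278835,  0.03265554]), 'grasp_force': 0.0, 'gripper_width': 1.0016664971460374}
```

View pics/scene0.png

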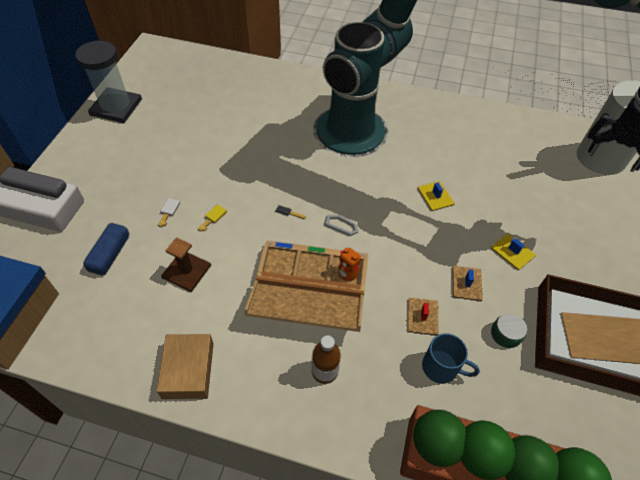

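View pics/top0.png

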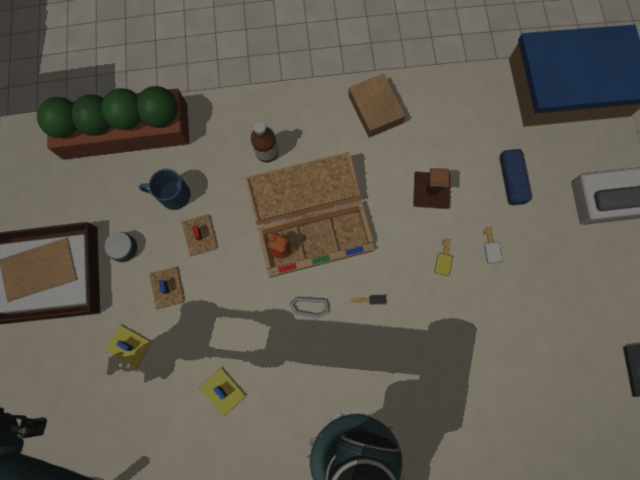

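Top view: the cat is at (280,245), in the red bay with its tile at (287,268). The green tile is at (320,260) and the blue tile at (355,251). The perch top is at (440,178).

What could be taken for each thing (top-image pixels):
- **Blue insert:** cork plate (167,287), yellow plates (127,346) and (222,391). I choose the cork one.
- **Red insert:** (199,235) only.
- **Green insert:** absent.
- **Tags:** yellow (444,262), white (493,250). The black car key at (370,300) is not a tag.
- **Cat:** the orange one at (280,245) only.

```bash
cat >> h.py <<'E'
def blob(s,lo,hi,win,up=1):
    """subpixel centroid + minAreaRect of an HSV range in window (u0,u1,v0,v1)"""
    hsv=cv2.cvtColor(s["image"],cv2.COLOR_RGB2HSV); m=cv2.inRange(hsv,lo,hi)
    w=np.zeros_like(m);u0,u1,v0,v1=win;w[v0:v1,u0:u1]=255;m&=w
    n,l,st,c=cv2.connectedComponentsWithStats(m)
    if n<2:return None
    k=1+np.argmax(st[1:,4]);return c[k],st[k,4],(l==k)
E
python3 - <<'E'
from h import *
s=r.snapshot("scene");t=r.snapshot("top")
save(t,"boxtop.png",(145,285,240,400),5)
save(s,"boxsc.png",(230,335,240,375),5)
# tiles by color
red=((0,150,80),(6,255,255));red2=((172,120,60),(180,255,255));green=((45,100,40),(85,255,255));blue=((100,130,60),(130,255,255))
for n,w,c in(("green",(305,335,250,270),green),("blue",(342,370,242,262),blue),("red",(275,300,260,275),red)):
    b=blob(t,*c,w); print(n,b and (b[0],b[1],at(t,*b[0],.023).round(4)))
for n,w,c in(("green",(305,330,242,258),green),("blue",(270,296,238,254),blue)):
    b=blob(s,*c,w); print("sc",n,b and (b[0],b[1],at(s,*b[0],.023).round(4)))
# tabs
for n,wt,ws,c in(("red",(185,215,220,250),(415,435,300,330),red),("blue",(155,180,272,300),(458,480,265,295),blue)):
    a=blob(t,*c,wt);b=blob(s,*c,ws);print("tab",n,a[0],a[1],b[0],b[1],two(t,a[0],s,b[0]).round(4))
for l,z in(("insert_red",.008),("insert_blue",.008),("tag_white",.012),("tag_yellow",.012),("box",.03),("lid_rest",.06),("cat",.07)):
  for nm,p in(("top",t),("sc",s)):
    for d in r.regions_of(l,p)[:2]:
        m=d["region"].astype(np.uint8);cs=max(cv2.findContours(m,0,1)[0],key=len)
        q=np.array([at(p,*x,z)[:2] for x in cs[:,0].astype(float)],np.float32)*1000
        (c,wh,a)=cv2.minAreaRect(q);print(l,nm,round(d["score"],2),np.round(d["location"][::-1]*np.array([640,480])),np.round(c),np.round(wh),round(a,1))
E
```

```text
green (array([320.48529412, 258.75      ]), np.int32(68), array([0.4776, 0.0272, 0.023 ]))
blue (array([354.20289855, 250.23188406]), np.int32(69), array([ 0.4889, -0.0564,  0.023 ]))
red (array([286.83333333, 267.43333333]), np.int32(90), array([0.4659, 0.1103, 0.023 ]))
sc green (array([315.875   , 249.015625]), np.int32(64), array([0.4789, 0.0256, 0.023 ]))
sc blue (array([283.84482759, 244.79310345]), np.int32(58), array([ 0.4903, -0.0567,  0.023 ]))
tab red [195.19298246 231.40350877] 57 [425.64516129 308.32258065] 62 [0.5766 0.3204 0.0407]
tab blue [161.82 286.  ] 50 [470.56896552 274.98275862] 58 [0.453  0.4103 0.0389]
insert_red top 0.64 [200. 233.] [575. 320.] [94. 76.] 8.6
insert_red top 0.29 [490. 251.] [ 464. -397.] [41. 89.] 86.5
insert_red sc 0.67 [420. 315.] [579. 320.] [95. 72.] 10.1
insert_blue top 0.74 [127. 344.] [322. 512.] [93. 72.] 55.5
insert_blue top 0.66 [168. 287.] [454. 410.] [87. 70.] 7.7
insert_blue sc 0.94 [468. 285.] [457. 409.] [92. 69.] 7.1
insert_blue sc 0.65 [438. 198.] [196. 293.] [98. 75.] 35.1
tag_white top 0.69 [494. 248.] [ 465. -395.] [39. 91.] 89.6
tag_white sc 0.64 [168. 208.] [ 472. -394.] [97. 41.] 3.0
tag_yellow top 0.93 [444. 263.] [ 449. -275.] [38. 91.] 69.7
tag_yellow sc 0.65 [216. 217.] [ 458. -273.] [42. 97.] 72.1
box top 0.93 [308. 213.] [593.  42.] [264. 268.] 7.5
box top 0.36 [352. 250.] [487. -54.] [12. 38.] 7.5
box sc 0.93 [307. 289.] [586.  36.] [219. 272.] 7.7
lid_rest top 0.68 [303. 188.] [648.  50.] [130. 260.] 7.6
lid_rest top 0.29 [121. 247.] [557. 499.] [80. 70.] 61.2
lid_rest sc 0.57 [303. 305.] [655.  48.] [109. 263.] 8.4
lid_rest sc 0.5 [317. 250.] [505.  32.] [12. 35.] 8.3
cat top 0.85 [280. 246.] [510. 121.] [47. 55.] 84.2
cat top 0.71 [311. 212.] [582.  42.] [258. 262.] 7.1
cat sc 0.69 [349. 263.] [531. 120.] [92. 48.] 5.4
```

View pics/boxtop.png

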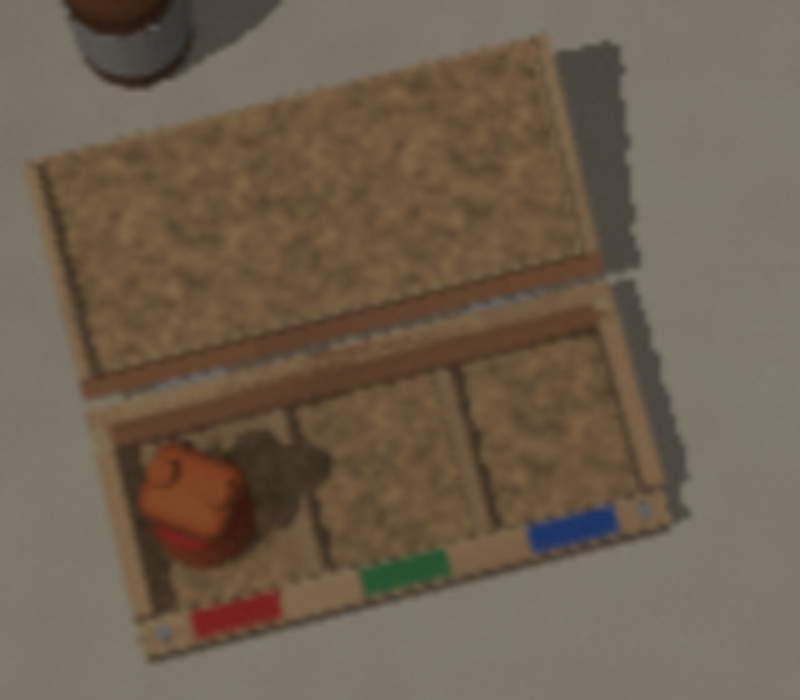

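View pics/boxsc.png

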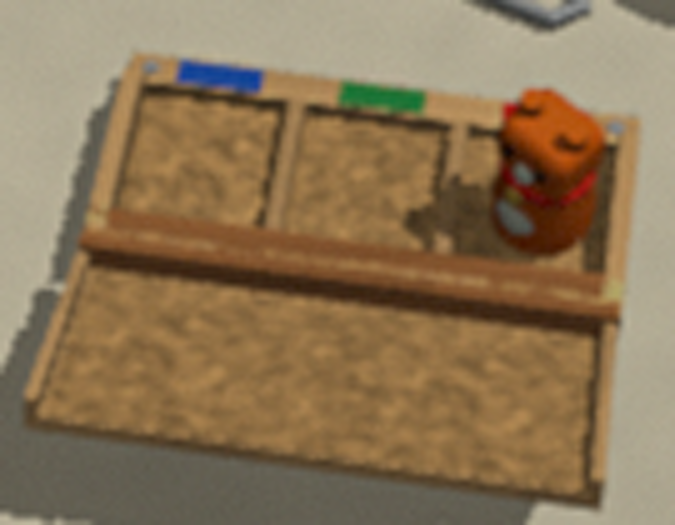

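The cat stands in the red bay, turned so that its face (belly at scene crop (515,215)) points away from the robot and to −y. The bays and lid are empty. I'll work out the ears, lid corners and perch next.

```bash
cat >> h.py <<'E'
YAW=0.137
BX=np.array([np.cos(YAW),np.sin(YAW),0]);BY=np.array([-BX[1],BX[0],0])
G=np.array([.5345,.0344,.012]); BAY=dict(green=G,red=G+.084*BY,blue=G-.084*BY)
def go(p,yaw=None):
    """print tool-axis shift (cm) & yaw from the current pose; yaw = world heading of the tool-y axis minus 90deg (mod pi)"""
    st=r.get_state();M=R.from_quat(st["tool_rot"]).as_matrix();d=M.T@(np.array(p)-st["position"])*100
    h=np.arctan2(M[1,1],M[0,1])-np.pi/2; w=0 if yaw is None else -((yaw-h+np.pi/2)%np.pi-np.pi/2)
    print("pos",st["position"].round(4),"heading",round(h,3),"shift",d.round(2),"yaw",round(w,3),"rot6 %.2f"%st["joint_pos"][5])
E
python3 - <<'E'
from h import *
s=r.snapshot("scene");t=r.snapshot("top")
L=two(t,(245.6,178),s,(360,330));Rr=two(t,(349,152.6),s,(245,314));print("lid corners",L,Rr)
for p in(L,Rr): print((p-G)@BX,(p-G)@BY,p[2])
e1=two(t,(273.6,238.6),s,(354.4,258));e2=two(t,(285.6,244.4),s,(346,250));print("ears",e1,e2,(e1+e2)/2,"rel red",[(e-BAY["red"])@BX for e in(e1,e2)])
for z in(.1,): print([at(s,*p,z).round(3) for p in((346,250),(354.4,258))],[at(t,*p,z).round(3) for p in((285.6,244.4),(273.6,238.6))])
a=cv2.resize(t["image"][155:215,400:465],None,fx=6,fy=6,interpolation=2);b=cv2.resize(s["image"][230:295,150:215],None,fx=6,fy=6,interpolation=2)
b=cv2.resize(b,(390,360));cv2.imwrite("pics/perch.png",np.hstack([a,b])[:,:,::-1])
E
```

```text
lid corners [0.68784187 0.18565572 0.06636169] [ 0.72355773 -0.07132463  0.06439703]
0.1725623578147511 0.12889629357851135 0.06636168755819094
0.172847285601004 -0.13055397421269463 0.0643970328504313
ears [0.52440921 0.13060183 0.0939035 ] [0.50761925 0.10520544 0.09315051] [0.51601423 0.11790364 0.093527  ] rel red [np.float64(0.003142224093329722), np.float64(-0.0169588537460961)]
[array([0.512, 0.108, 0.1  ]), array([0.528, 0.132, 0.1  ])] [array([0.507, 0.103, 0.1  ]), array([0.523, 0.129, 0.1  ])]
```

View pics/perch.png

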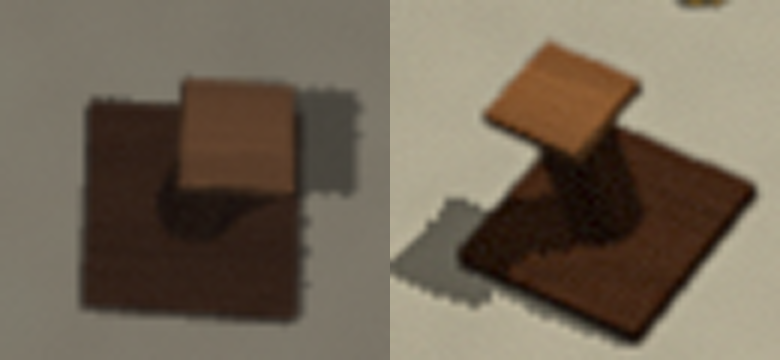

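The perch platform centre is at about (439.8,177.7) in the top picture and (178.9,248.1) in the scene picture.

Run:
```python
from h import *
s=r.snapshot("scene");t=r.snapshot("top")
a=(439.4,177.3);b=(178.4,247.7)
print("perch",two(t,a,s,b),at(t,*a,.11),at(s,*b,.11))
go([.5175,.118,.19],-.57)
```

```text
perch [ 0.62360435 -0.27189379  0.1040233 ] [ 0.62173401 -0.27029846  0.11      ] [ 0.62704725 -0.26918926  0.11      ]
pos [0.1916 0.6472 0.2313] heading -0.288 shift [-46.27 -41.5    4.13] yaw 0.282 rot6 -0.04
```

```bash
python3 -m inch '[{"translation":[-46.3,-41.5,0],"yaw":0.28},{"translation":[-46.3,-41.5,0],"yaw":0.28},{"translation":[-46.3,-41.5,0],"yaw":0.28},{"translation":[-46.3,-41.5,0],"yaw":0.28},{"translation":[-46.3,-41.5,0],"yaw":0.28},{"translation":[-46.3,-41.5,0],"yaw":0.28},{"translation":[-46.3,-41.5,4.1],"yaw":0.28},{"translation":[-46.3,-41.5,4.1],"yaw":0.28},{"translation":[-46.3,-41.5,4.1],"yaw":0.28},{"translation":[-46.3,-41.5,4.1],"yaw":0.28}]' 8.5
python3 - <<'E'
from h import *
go([.5175,.118,.064],-.57)
E
```

```text
time_s: 3.45
position: [0.5187, 0.1162, 0.1905]
tool_rot: [0.28, 0.96, 0.0, 0.001]
contact_force: [0.7, 0.8, 1.0]
gripper_width: 0.994
grasp_force: 0.0
pos [0.5187 0.1162 0.1905] heading -0.568 shift [ 0.21  0.07 12.65] yaw 0.002 rot6 -0.83
```

```bash
python3 -m inch '[{"translation":[0.2,0,6],"yaw":0},{"translation":[0.2,0,12.4],"yaw":0},{"translation":[0.2,0,12.4],"yaw":0},{"translation":[0.2,0,12.4],"yaw":0}]' 8.5
python3 - <<'E'
from h import *
s=r.snapshot("scene");t=r.snapshot("top")
a=cv2.resize(t["image"][190:290,230:330],None,fx=4,fy=4,interpolation=2);b=cv2.resize(s["image"][200:300,300:400],None,fx=4,fy=4,interpolation=2)
cv2.imwrite("pics/grip.png",np.hstack([a,b])[:,:,::-1]);go([.5175,.118,.064],-.57)
E
```

```text
time_s: 3.95
position: [0.5172, 0.1195, 0.0679]
tool_rot: [0.28, 0.96, 0.0, 0.001]
contact_force: [-0.2, -0.5, 0.6]
gripper_width: 0.993
grasp_force: 0.0
pos [0.5188 0.1199 0.0697] heading -0.567 shift [ 0.01 -0.23  0.57] yaw 0.003 rot6 -0.82
```

View pics/grip.png

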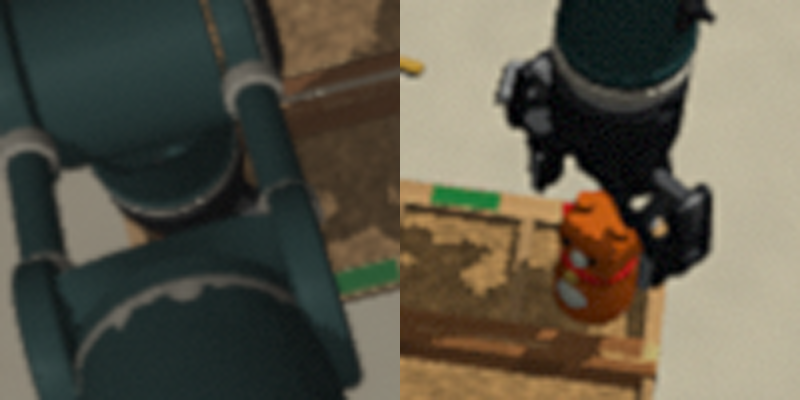

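The fingers straddle the head, with the right finger beside it at (670,240). Closing.

```bash
python3 -m inch '[{"translation":[0,0,0],"yaw":0},{"translation":[0,0,0],"yaw":0},{"translation":[0,0,0],"yaw":0},{"translation":[0,0,0],"yaw":0},{"translation":[0,0,0],"yaw":0},{"translation":[0,0,0],"yaw":0}]' 3.5
python3 -m inch '[{"translation":[0,0,-2],"yaw":0},{"translation":[0,0,-7],"yaw":0},{"translation":[0,0,-13],"yaw":0},{"translation":[0,0,-19],"yaw":0},{"translation":[0,0,-19],"yaw":0}]'
python3 - <<'E'
from h import *
s=r.snapshot("scene");save(s,"lift.png",(150,300,150,400),3)
go([.6245,-.2697,.25],0)
E
```

```text
time_s: 4.8
position: [0.5173, 0.1195, 0.068]
tool_rot: [0.28, 0.96, 0.001, 0.001]
contact_force: [0.0, 0.4, 6.2]
gripper_width: 0.511
grasp_force: 59.2
time_s: 5.42
position: [0.5197, 0.1198, 0.2633]
tool_rot: [0.28, 0.96, 0.003, 0.006]
contact_force: [-0.6, 0.2, -0.9]
gripper_width: 0.506
grasp_force: 60.4
pos [0.5176 0.1194 0.2595] heading -0.568 shift [-29.93 -27.06   0.98] yaw -0.568 rot6 -0.82
```

View pics/lift.png

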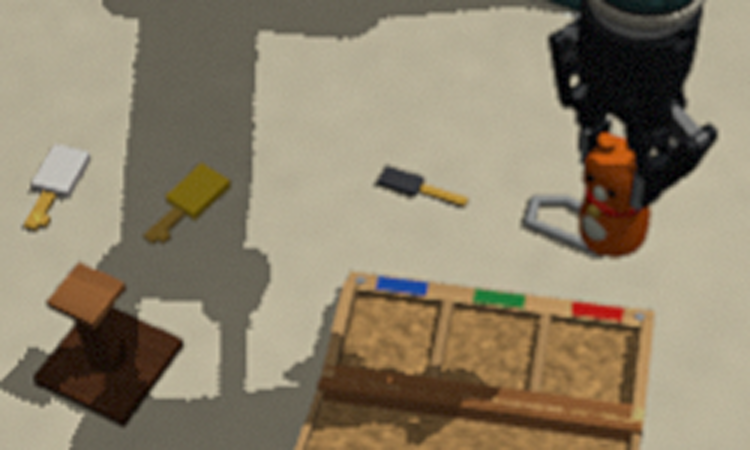

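The cat is held upright at (610,200) in the crop, and all three bays are now visible and empty. Carrying it over the perch.

```bash
python3 -m inch '[{"translation":[-7.5,-6.8,0],"yaw":0},{"translation":[-12.5,-11.3,0],"yaw":0},{"translation":[-16.5,-15,0],"yaw":0},{"translation":[-20.5,-18.5,0],"yaw":0},{"translation":[-24.5,-22.2,0],"yaw":0},{"translation":[-28,-25.3,0],"yaw":0},{"translation":[-29.9,-27,0],"yaw":0},{"translation":[-29.9,-27,0],"yaw":0},{"translation":[-29.9,-27,0],"yaw":0}]'
python3 - <<'E'
from h import *
s=r.snapshot("scene");t=r.snapshot("top");st=r.get_state();go([.6245,-.2697,.17])
a=cv2.resize(t["image"][140:220,390:490],None,fx=4,fy=4,interpolation=2);b=cv2.resize(s["image"][190:290,130:230],None,fx=4,fy=4,interpolation=2)
a=cv2.copyMakeBorder(a,0,80,0,0,0)
cv2.imwrite("pics/over.png",np.hstack([a,b])[:,:,::-1])
for n,p in(("s",s),("t",t)):
    b=blob(p,(3,150,40),(16,255,255),(130,230,150,290) if n=="s" else (390,490,140,220));ys,xs=np.where(b[2]);print(n,b[0],b[1],xs.min(),xs.max(),ys.min(),ys.max())
    P=st["position"]; print([np.round(proj(p,[P[0],P[1],P[2]-.056+h]),1) for h in(0,.025,.09)])
E
```

```text
time_s: 6.6
position: [0.6217, -0.2682, 0.2538]
tool_rot: [0.28, 0.96, 0.001, -0.002]
contact_force: [-0.5, -0.5, -2.3]
gripper_width: 0.509
grasp_force: 60.5
pos [ 0.6222 -0.2678  0.2552] heading -0.567 shift [-0.31 -0.04  8.52] yaw 0 rot6 -1.45
s [186.37882096 264.98144105] 916 166 209 238 289
[array([172. , 223.2]), array([169.7, 216.3]), array([163.1, 196.9])]Traceback (most recent call last):
  File "<stdin>", line 7, in <module>
TypeError: 'NoneType' object is not subscriptable
```

View pics/over.png

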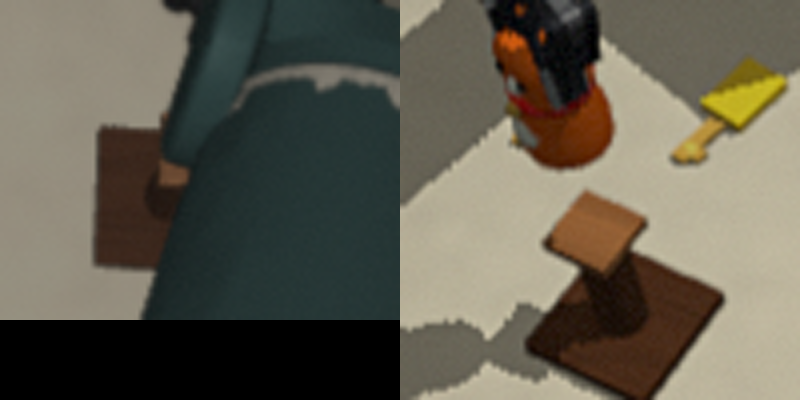

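The cat hangs upright over the perch, its body at crop column about 564. That matches the tool axis to within about 2 mm. The perch top is at (597,232). Lowering.

```bash
python3 -m inch '[{"translation":[-0.3,0,3],"yaw":0},{"translation":[-0.3,0,6],"yaw":0},{"translation":[-0.3,0,7.6],"yaw":0},{"translation":[-0.3,0,8.2],"yaw":0},{"translation":[-0.3,0,8.4],"yaw":0},{"translation":[-0.3,0,8.5],"yaw":0},{"translation":[-0.3,0,8.5],"yaw":0},{"translation":[-0.3,0,8.5],"yaw":0}]'
python3 -m inch '[{"translation":[0,0,0.1],"yaw":0},{"translation":[0,0,0.2],"yaw":0},{"translation":[0,0,0.2],"yaw":0}]'
python3 - <<'E'
from h import *
s=r.snapshot("scene");save(s,"low.png",(190,290,130,230),5)
for i in range(3): st=r.get_state();print(st["position"],st["contact_force"])
E
```

```text
time_s: 7.7
position: [0.6257, -0.2712, 0.172]
tool_rot: [0.28, 0.96, -0.0, 0.001]
contact_force: [-0.4, 0.6, -1.2]
gripper_width: 0.511
grasp_force: 60.4
time_s: 8.07
position: [0.6252, -0.2709, 0.169]
tool_rot: [0.28, 0.96, 0.0, -0.0]
contact_force: [-0.2, -0.3, -1.1]
gripper_width: 0.508
grasp_force: 60.4
[ 0.62530248 -0.27092291  0.16914447] [ 0.08475182 -0.1354966  -1.58446068]
[ 0.62530248 -0.27092291  0.16914447] [ 0.08475182 -0.1354966  -1.58446068]
[ 0.62530248 -0.27092291  0.16914447] [ 0.08475182 -0.1354966  -1.58446068]
```

View pics/low.png

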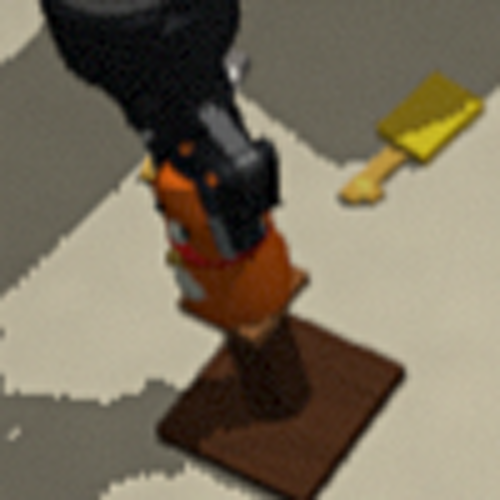

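The cat sits centred over the platform, whose corners show at (180,305), (305,280) and (258,335). Settling it until the force rises.

```bash
for i in 1; do python3 -m inch '[{"translation":[0,0,0.1],"yaw":0},{"translation":[0,0,0.15],"yaw":0},{"translation":[0,0,0.15],"yaw":0}]' | grep -E "pos|contact"; python3 -m inch '[{"translation":[0,0,0.1],"yaw":0},{"translation":[0,0,0.1],"yaw":0}]'| grep -E "pos|contact"; done
```

```text
position: [0.6254, -0.2709, 0.1677]
contact_force: [-0.1, -0.5, -2.2]
position: [0.6253, -0.2709, 0.1667]
contact_force: [-0.6, 0.5, -2.2]
```

```bash
python3 -m inch '[{"translation":[0,0,0.1],"yaw":0},{"translation":[0,0,0.1],"yaw":0}]' | grep -E "pos|contact"; python3 -m inch '[{"translation":[0,0,0.05],"yaw":0},{"translation":[0,0,0.05],"yaw":0}]'| grep -E "pos|contact"
```

```text
position: [0.6255, -0.271, 0.1661]
contact_force: [1.0, -0.5, -0.7]
position: [0.6257, -0.2711, 0.1661]
contact_force: [-0.9, 1.0, 2.7]
```

```bash
python3 -m inch '[{"translation":[0,0,0],"yaw":0},{"translation":[0,0,0],"yaw":0},{"translation":[0,0,0],"yaw":0}]' 5.5
python3 -m inch '[{"translation":[0,0,0],"yaw":0},{"translation":[0,0,0],"yaw":0},{"translation":[0,0,-2],"yaw":0},{"translation":[0,0,-6],"yaw":0},{"translation":[0,0,-12],"yaw":0},{"translation":[0,0,-12],"yaw":0}]' 8
python3 - <<'E'
from h import *
s=r.snapshot("scene");t=r.snapshot("top")
a=cv2.resize(t["image"][140:220,390:490],None,fx=4,fy=4,interpolation=2);b=cv2.resize(s["image"][190:290,130:230],None,fx=4,fy=4,interpolation=2)
a=cv2.copyMakeBorder(a,0,80,0,0,0)
cv2.imwrite("pics/cat.png",np.hstack([a,b])[:,:,::-1])
red=((0,150,80),(6,255,255));blue=((100,130,60),(130,255,255))
for n,wt,ws,c in(("red",(185,215,220,250),(415,435,300,330),red),("blue",(155,180,272,300),(458,480,265,295),blue)):
    a=blob(t,*c,wt);b=blob(s,*c,ws);print("tab",n,a[0],a[1],b[0],b[1],two(t,a[0],s,b[0]).round(4))
go([.5766,.3204,.15],.15)
E
```

```text
time_s: 9.62
position: [0.6254, -0.2709, 0.1651]
tool_rot: [0.28, 0.96, 0.0, -0.0]
contact_force: [0.1, 0.0, 0.3]
gripper_width: 0.647
grasp_force: 0.0
time_s: 10.38
position: [0.629, -0.2727, 0.2955]
tool_rot: [0.28, 0.96, -0.001, 0.008]
contact_force: [-0.5, -0.2, -0.5]
gripper_width: 0.936
grasp_force: 0.0
tab red [195.25423729 231.61016949] 59 [425.609375 308.40625 ] 64 [0.5763 0.3205 0.0398]
tab blue [161.96226415 286.16981132] 53 [470.56896552 274.98275862] 58 [0.4526 0.4103 0.0383]
pos [ 0.6263 -0.2714  0.2886] heading -0.568 shift [36.09 47.21 13.71] yaw -0.718 rot6 -1.45
```

View pics/cat.png

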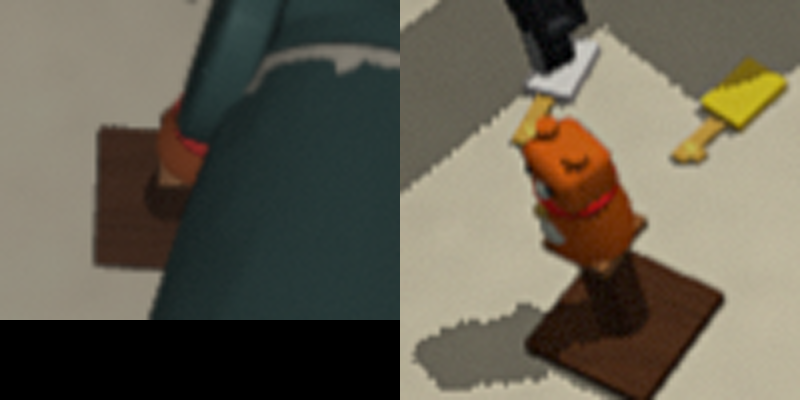

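The cat stands upright on the perch and the gripper is clear. Going to the red insert (tab at about (0.577, 0.320)).

```bash
python3 -m inch '[{"translation":[6,7.9,0],"yaw":-0.1},{"translation":[36,47.2,3],"yaw":-0.73},{"translation":[36,47.2,3],"yaw":-0.73},{"translation":[36,47.2,3],"yaw":-0.73},{"translation":[36,47.2,3],"yaw":-0.73},{"translation":[36,47.2,3],"yaw":-0.73},{"translation":[36,47.2,3],"yaw":-0.73},{"translation":[36,47.2,3],"yaw":-0.73},{"translation":[36,47.2,3],"yaw":-0.73},{"translation":[36,47.2,3],"yaw":-0.73}]' 6
python3 -m inch '[{"translation":[0,0,0],"yaw":0},{"translation":[0,0,0],"yaw":0}]'
python3 - <<'E'
from h import *
s=r.snapshot("scene");save(s,"ins.png",(230,350,360,500),4)
b=blob(s,(0,150,80),(6,255,255),(410,440,290,335));print(b[:2],proj(s,[.577,.320,.04]))
go([.577,.320,.02],.16)
E
```

```text
time_s: 11.72
position: [0.5738, 0.3233, 0.2531]
tool_rot: [-0.082, 0.997, -0.0, -0.002]
contact_force: [-0.2, -1.2, -0.5]
gripper_width: 0.702
grasp_force: 0.0
time_s: 11.98
position: [0.5752, 0.3197, 0.2541]
tool_rot: [-0.081, 0.997, -0.001, -0.001]
contact_force: [-0.3, -0.5, -0.5]
gripper_width: 0.699
grasp_force: 0.0
(array([425.56060606, 308.48484848]), np.int32(66)) (np.float64(425.875540137989), np.float64(308.5897859158763))
pos [0.5755 0.3194 0.2545] heading 0.162 shift [-0.19  0.06 23.45] yaw 0.002 rot6 -1.26
```

View pics/ins.png

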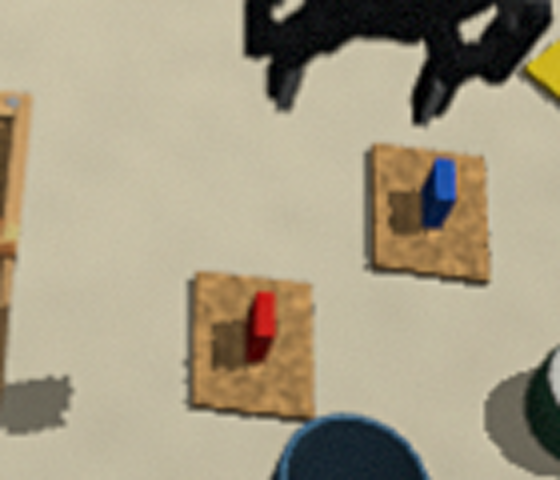

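The plate (crop (250,345)) and its red tab (262,325) are where estimated. Descending and gripping.

```bash
python3 -m inch '[{"translation":[-0.2,0,6],"yaw":0},{"translation":[-0.2,0,12],"yaw":0},{"translation":[-0.2,0,18],"yaw":0},{"translation":[-0.2,0,22],"yaw":0},{"translation":[-0.2,0,23.6],"yaw":0},{"translation":[-0.2,0,23.6],"yaw":0}]' 5
python3 -m inch '[{"translation":[0,0,0],"yaw":0},{"translation":[0,0,0],"yaw":0},{"translation":[0,0,0],"yaw":0},{"translation":[0,0,0],"yaw":0},{"translation":[0,0,0],"yaw":0},{"translation":[0,0,0],"yaw":0}]' 0.6
python3 - <<'E'
from h import *
go([.577,.320,.02],.137)
E
```

```text
time_s: 12.78
position: [0.5776, 0.3197, 0.0188]
tool_rot: [-0.08, 0.997, -0.0, -0.001]
contact_force: [0.5, 0.5, 0.6]
gripper_width: 0.584
grasp_force: 0.0
time_s: 13.52
position: [0.5796, 0.3219, 0.0221]
tool_rot: [-0.081, 0.997, 0.001, 0.002]
contact_force: [0.5, -0.4, 6.8]
gripper_width: 0.128
grasp_force: 61.8
pos [0.5796 0.3219 0.0221] heading 0.163 shift [ 0.29 -0.15  0.2 ] yaw 0.026 rot6 -1.26
```

```bash
python3 -m inch '[{"translation":[0,0,-2],"yaw":0},{"translation":[0,0,-6],"yaw":0},{"translation":[0,0,-10],"yaw":0},{"translation":[0,0,-10],"yaw":0}]'
python3 - <<'E'
from h import *
go(BAY["red"]-.013*BX+[0,0,.055],.137)
E
```

```text
time_s: 14.02
position: [0.5809, 0.3227, 0.1256]
tool_rot: [-0.081, 0.997, 0.002, 0.005]
contact_force: [0.3, 0.4, -0.2]
gripper_width: 0.123
grasp_force: 60.7
pos [0.5809 0.3227 0.1256] heading 0.162 shift [ 10.38 -19.28   5.71] yaw 0.025 rot6 -1.26
```

```bash
python3 -m inch '[{"translation":[2.4,-4.8,0],"yaw":0},{"translation":[5,-9.6,0],"yaw":0},{"translation":[7.6,-14.4,0],"yaw":0.025},{"translation":[10.3,-19.2,0],"yaw":0.025},{"translation":[10.3,-19.2,3],"yaw":0.025},{"translation":[10.3,-19.2,4.5],"yaw":0.025},{"translation":[10.3,-19.2,4.5],"yaw":0.025},{"translation":[10.3,-19.2,4.5],"yaw":0.025}]'
python3 - <<'E'
from h import *
go(BAY["red"]-.013*BX+[0,0,.031],.137)
s=r.snapshot("scene");save(s,"over2.png",(220,320,300,400),6)
P=r.get_state()["position"]
# predicted plate corners for underside at TCP-.019
for sx in(-1,1):
  for sy in(-1,1):
    q=np.array(P)+sx*.045*BX+sy*.035*BY;q[2]-=.019-.008;u=proj(s,q);print(sx,sy,np.round(((u[0]-300)*6,(u[1]-220)*6)))
for sx in(-.048,.036):
  for sy in(-1,1):
    q=BAY["red"]+sx*BX+sy*.038*BY;q[2]+=.01 if sx<0 else .021;u=proj(s,q);print("bay",sx,sy,np.round(((u[0]-300)*6,(u[1]-220)*6)))
E
```

```text
time_s: 15.02
position: [0.5076, 0.1155, 0.0747]
tool_rot: [-0.069, 0.998, 0.0, 0.0]
contact_force: [-1.0, 0.3, -0.4]
gripper_width: 0.127
grasp_force: 60.7
pos [0.5076 0.1155 0.0747] heading 0.138 shift [-0.25 -0.    3.17] yaw 0.001 rot6 -1.53
-1 -1 [218. 126.]
-1 1 [387. 148.]
1 -1 [191. 309.]
1 1 [367. 332.]
bay -0.048 -1 [203. 206.]
bay -0.048 1 [382. 230.]
bay 0.036 -1 [178. 361.]
bay 0.036 1 [366. 387.]
```

View pics/over2.png

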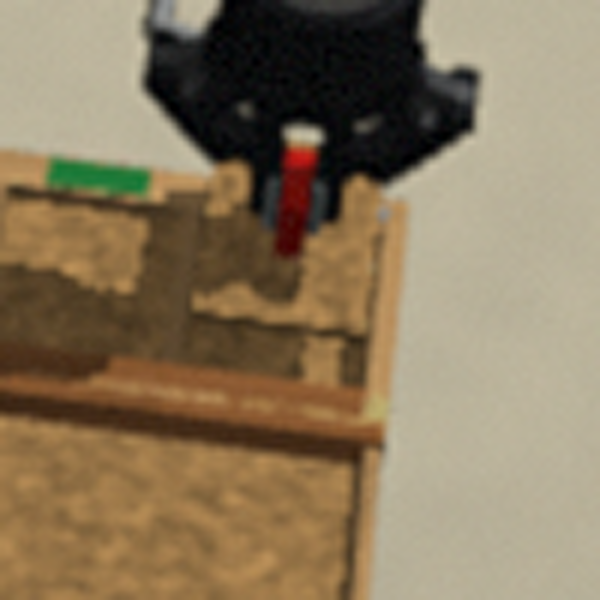

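The plate hangs over the red bay with its far edge at crop (190,313)–(365,335), short of the lip at about (180,365). Lowering it, then releasing onto the rim.

```bash
python3 -m inch '[{"translation":[-0.2,0,1.5],"yaw":0},{"translation":[-0.2,0,2.5],"yaw":0},{"translation":[-0.2,0,2.9],"yaw":0},{"translation":[-0.2,0,2.9],"yaw":0}]' 
python3 -m inch '[{"translation":[0,0,0.15],"yaw":0},{"translation":[0,0,0.3],"yaw":0},{"translation":[0,0,0.3],"yaw":0}]'
python3 - <<'E'
from h import *
go(BAY["red"]-.013*BX+[0,0,.031],.137)
s=r.snapshot("scene");save(s,"low2.png",(220,320,300,400),6)
E
```

```text
time_s: 15.58
position: [0.5087, 0.115, 0.0449]
tool_rot: [-0.069, 0.998, -0.0, -0.001]
contact_force: [-0.4, 0.3, -1.1]
gripper_width: 0.127
grasp_force: 60.9
time_s: 15.95
position: [0.5099, 0.1152, 0.0439]
tool_rot: [-0.069, 0.998, 0.0, 0.001]
contact_force: [-1.5, -1.1, 10.5]
gripper_width: 0.125
grasp_force: 62.5
pos [0.5099 0.1152 0.0439] heading 0.137 shift [-0.04  0.06  0.09] yaw 0.0 rot6 -1.53
```

View pics/low2.png

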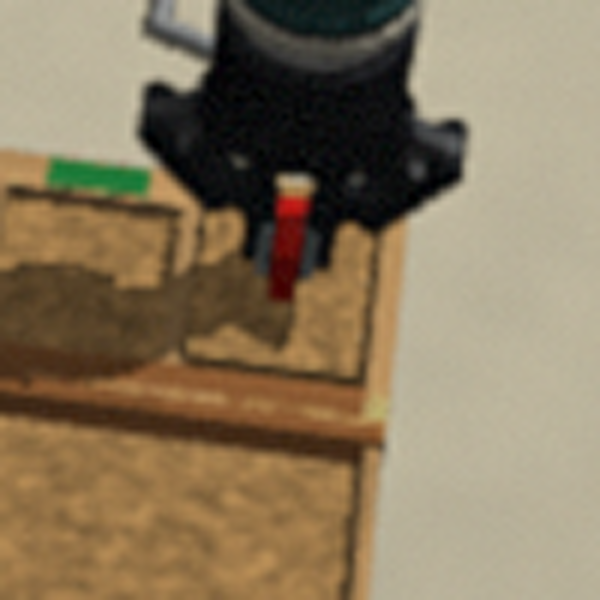

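The far edge is at (190,360)–(365,382), inside the bay's width and short of the lip. The near edge has touched the rim with 10 N. Releasing so it tilts, then regripping and sliding it under the lip.

```bash
python3 -m inch '[{"translation":[0,0,0],"yaw":0},{"translation":[0,0,0],"yaw":0},{"translation":[0,0,0],"yaw":0},{"translation":[0,0,0.1],"yaw":0},{"translation":[0,0,0.1],"yaw":0}]' 3
python3 - <<'E'
from h import *
s=r.snapshot("scene")
b=blob(s,(0,150,60),(6,255,255),(330,365,240,285));ys,xs=np.where(b[2]);print(b[:2],xs.min(),xs.max(),ys.min(),ys.max())
c=BAY["red"]-.013*BX
for tilt in(0,.118):
  for z0 in(.044-.019,.0175):
    tip=[proj(s,[*(c+BX*(h*np.sin(tilt)+dx*np.cos(tilt)))[:2],z0+h-dx*np.sin(tilt)]) for h in(.008,.044) for dx in(-.015,.015)];print(tilt,z0,np.round(tip,1).tolist())
E
```

```text
time_s: 16.62
position: [0.5088, 0.115, 0.041]
tool_rot: [-0.069, 0.998, -0.0, -0.0]
contact_force: [-0.3, -0.4, -0.5]
gripper_width: 0.351
grasp_force: 0.0
(array([347.17857143, 262.78571429]), np.int32(56)) 345 350 255 270
0 0.024999999999999998 [[348.1, 260.4], [346.8, 270.5], [349.2, 252.4], [347.9, 262.6]]
0 0.0175 [[347.9, 262.1], [346.6, 272.1], [349.0, 254.1], [347.6, 264.3]]
0.118 0.024999999999999998 [[348.1, 260.4], [346.7, 271.2], [349.0, 253.7], [347.6, 264.7]]
0.118 0.0175 [[347.9, 262.0], [346.5, 272.8], [348.8, 255.5], [347.4, 266.4]]
```

```bash
python3 -m inch '[{"translation":[0,0,0],"yaw":0},{"translation":[0,0,0],"yaw":0},{"translation":[0,0,0],"yaw":0},{"translation":[0,0,0],"yaw":0},{"translation":[0,0,-0.1],"yaw":0}]' 0.6
python3 -m inch '[{"translation":[-0.3,0,-0.1],"yaw":0},{"translation":[-0.6,0,-0.1],"yaw":0},{"translation":[-0.9,0,-0.1],"yaw":0},{"translation":[-0.9,0,-0.1],"yaw":0}]'
python3 - <<'E'
from h import *
s=r.snapshot("scene")
b=blob(s,(0,150,60),(6,255,255),(330,365,240,295));ys,xs=np.where(b[2]);print(b[:2],xs.min(),xs.max(),ys.min(),ys.max())
go(BAY["red"]+.001*BX+[0,0,.03],.137)
E
```

```text
time_s: 17.3
position: [0.5088, 0.115, 0.0421]
tool_rot: [-0.069, 0.998, -0.0, -0.0]
contact_force: [-0.3, 0.6, -0.3]
gripper_width: 0.121
grasp_force: 59.5
time_s: 17.8
position: [0.5183, 0.1163, 0.0433]
tool_rot: [-0.069, 0.998, 0.0, 0.0]
contact_force: [-0.1, 0.0, -1.0]
gripper_width: 0.122
grasp_force: 59.5
(array([346.87878788, 264.77272727]), np.int32(66)) 344 350 258 273
pos [0.5181 0.1163 0.0432] heading 0.137 shift [-0.61  0.06  0.12] yaw 0.0 rot6 -1.53
```

```bash
python3 -m inch '[{"translation":[-0.2,0,0],"yaw":0},{"translation":[-0.3,0,0],"yaw":0},{"translation":[-0.3,0,0],"yaw":0}]' | grep -E "pos|cont"
python3 -m inch '[{"translation":[-0.1,0,0],"yaw":0},{"translation":[-0.15,0,0],"yaw":0},{"translation":[-0.15,0,0],"yaw":0}]' | grep -E "pos|cont"
python3 - <<'E'
from h import *
go(BAY["red"]+.001*BX+[0,0,.03],.137)
E
```

```text
position: [0.521, 0.1167, 0.0433]
contact_force: [-0.4, -0.3, -1.4]
position: [0.5225, 0.1169, 0.0433]
contact_force: [0.6, 0.1, -1.7]
pos [0.5225 0.1169 0.0433] heading 0.137 shift [-0.17  0.06  0.13] yaw 0.0 rot6 -1.53
```

```bash
python3 -m inch '[{"translation":[-0.1,0,0],"yaw":0},{"translation":[-0.2,0,0],"yaw":0},{"translation":[-0.2,0,0],"yaw":0}]' | grep -E "pos|cont"
python3 -m inch '[{"translation":[-0.1,0,0],"yaw":0},{"translation":[-0.1,0,0],"yaw":0}]' | grep -E "pos|cont"
python3 -m inch '[{"translation":[-0.1,0,0],"yaw":0},{"translation":[-0.1,0,0],"yaw":0}]' | grep -E "pos|cont"
```

```text
position: [0.5245, 0.1172, 0.0433]
contact_force: [0.0, 0.5, -0.7]
position: [0.5255, 0.1173, 0.0433]
contact_force: [0.5, 0.3, -0.1]
position: [0.5265, 0.1175, 0.0433]
contact_force: [-0.1, -0.3, -0.7]
```

```bash
python3 -m inch '[{"translation":[-0.1,0,0],"yaw":0},{"translation":[-0.1,0,0],"yaw":0}]' | grep -E "pos|cont"
python3 -m inch '[{"translation":[-0.1,0,0],"yaw":0},{"translation":[-0.1,0,0],"yaw":0}]' | grep -E "pos|cont"
```

```text
position: [0.5275, 0.1176, 0.0433]
contact_force: [-0.1, -1.1, -2.2]
position: [0.5284, 0.1178, 0.0433]
contact_force: [0.1, 0.2, -0.0]
```

Run:
```python
from h import *
s=r.snapshot("scene");t=r.snapshot("top")
b=blob(s,(0,150,60),(6,255,255),(330,365,240,300));ys,xs=np.where(b[2]);print(b[:2],xs.min(),xs.max(),ys.min(),ys.max())
for x in(.001,.004,.007):
  c=BAY["red"]+x*BX;tilt=.118
  print(x,np.round([proj(s,[*(c+BX*(h*np.sin(tilt)+dx*np.cos(tilt)))[:2],.0185+h-dx*np.sin(tilt)]) for h in(.008,.044) for dx in(-.015,.015)],1).tolist())
save(s,"slid.png",(220,320,300,400),6)
```

```text
(array([346.29850746, 268.28358209]), np.int32(67)) 344 349 261 276
0.001 [[347.3, 266.5], [345.9, 277.4], [348.2, 260.0], [346.8, 271.1]]
0.004 [[347.2, 267.5], [345.8, 278.4], [348.1, 261.0], [346.6, 272.1]]
0.007 [[347.1, 268.5], [345.6, 279.5], [347.9, 262.0], [346.5, 273.2]]
```

View pics/slid.png

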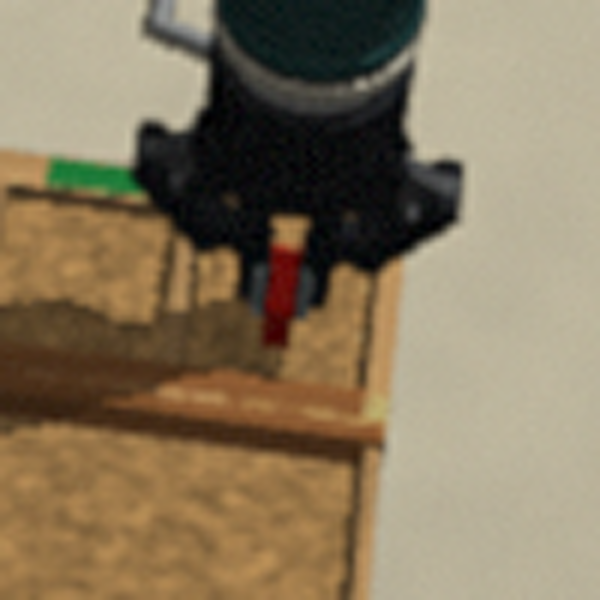

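The plate's far edge is now out of sight under the lip, and the red tab is at (283,295). Releasing so the near edge drops. The pictures I may view are used up, so I'll measure numerically from here.

```bash
python3 -m inch '[{"translation":[0,0,0],"yaw":0},{"translation":[0,0,0],"yaw":0},{"translation":[0,0,0],"yaw":0},{"translation":[0,0,0],"yaw":0}]' 3
cat >> h.py <<'E'
def tab(s,col,win):
    c=((0,150,60),(6,255,255)) if col=="red" else ((100,130,40),(130,255,255))
    b=blob(s,*c,win);ys,xs=np.where(b[2]);print("tab",b[0].round(1),b[1],xs.min(),xs.max(),ys.min(),ys.max())
def model(s,col,x,tilt,z=0):
    c=BAY[col]+x*BX
    print(x,tilt,np.round([proj(s,[*(c+BX*(h*np.sin(tilt)+dx*np.cos(tilt)))[:2],.012+z+.045*np.sin(tilt)+h-dx*np.sin(tilt)]) for h in(.008,.044) for dx in(-.015,.015)],1).tolist())
E
python3 - <<'E'
from h import *
s=r.snapshot("scene");tab(s,"red",(330,365,240,300))
for x in(0,.004):
  for t in(0,.118):model(s,"red",x,t)
E
```

```text
time_s: 20.58
position: [0.5284, 0.1177, 0.0434]
tool_rot: [-0.069, 0.998, 0.0, 0.0]
contact_force: [0.8, 0.9, 0.5]
gripper_width: 0.35
grasp_force: 0.0
tab [346.3 269.2] 58 344 349 261 278
0 0 [[347.2, 267.6], [345.9, 277.8], [348.2, 259.7], [346.9, 270.0]]
0 0.118 [[347.3, 266.4], [345.9, 277.3], [348.2, 259.9], [346.8, 271.0]]
0.004 0 [[347.0, 268.9], [345.7, 279.1], [348.1, 261.1], [346.7, 271.4]]
0.004 0.118 [[347.2, 267.8], [345.8, 278.7], [348.0, 261.3], [346.6, 272.4]]
```

```bash
python3 -m inch '[{"translation":[0,0,-2],"yaw":0},{"translation":[0,0,-4.5],"yaw":0},{"translation":[0,0,-4.5],"yaw":0},{"translation":[0,0,-4.5],"yaw":0},{"translation":[0,0,-4.5],"yaw":0},{"translation":[0.8,0,-4.5],"yaw":0},{"translation":[0.8,0,-2.5],"yaw":0},{"translation":[0.8,0,-1.9],"yaw":0},{"translation":[0.8,0,-1.9],"yaw":0}]' 0
python3 -m inch '[{"translation":[0,0,0.2],"yaw":0},{"translation":[0,0,0.3],"yaw":0},{"translation":[0,0,0.3],"yaw":0}]' | grep -E "pos|cont"
python3 -m inch '[{"translation":[0,0,0.15],"yaw":0},{"translation":[0,0,0.15],"yaw":0}]' | grep -E "pos|cont"
```

```text
time_s: 21.75
position: [0.5195, 0.1165, 0.0616]
tool_rot: [-0.069, 0.998, -0.0, -0.001]
contact_force: [0.3, -0.6, 0.7]
gripper_width: 0.0
grasp_force: 0.0
position: [0.5207, 0.1167, 0.0596]
contact_force: [-0.6, 0.8, -0.6]
position: [0.5204, 0.1166, 0.0577]
contact_force: [0.4, 0.8, -0.4]
```

```bash
python3 -m inch '[{"translation":[0,0,0.15],"yaw":0},{"translation":[0,0,0.15],"yaw":0}]' | grep -E "pos|cont"
python3 -m inch '[{"translation":[0,0,0.1],"yaw":0},{"translation":[0,0,0.1],"yaw":0}]' | grep -E "pos|cont"
```

```text
position: [0.5203, 0.1166, 0.0561]
contact_force: [-0.2, -0.5, -0.5]
position: [0.5204, 0.1166, 0.056]
contact_force: [-2.2, -0.3, 6.1]
```

The tab top is at 0.056, so the red insert lies flat. Next, the blue insert.

```bash
python3 -m inch '[{"translation":[0,0,-5],"yaw":0},{"translation":[0,0,-10],"yaw":0},{"translation":[0,0,-14],"yaw":0},{"translation":[0,0,-14],"yaw":0}]' 5 | grep pos
python3 - <<'E'
from h import *
s=r.snapshot("scene");t=r.snapshot("top")
blue=((100,130,60),(130,255,255))
b=blob(s,*blue,(455,482,262,298));print(b[:2]);a=blob(t,*blue,(155,180,272,300));print(a and a[:2])
print(proj(s,[.454,.410,.04]))
for p,n in((s,"s"),(t,"t")):
  for d in r.regions_of("insert_blue",p)[:3]:
    cs=max(cv2.findContours(d["region"].astype(np.uint8),0,1)[0],key=len)
    q=np.array([at(p,*x,.008)[:2] for x in cs[:,0].astype(float)],np.float32)*1000
    (c,wh,an)=cv2.minAreaRect(q);print(n,round(d["score"],2),np.round(c),np.round(wh),round(an,1))
go([.454,.410,.2],.13)
E
```

```text
position: [0.5235, 0.1172, 0.2]
(array([470.56896552, 274.98275862]), np.int32(58))
(array([161.94230769, 286.05769231]), np.int32(52))
(np.float64(470.8446288204853), np.float64(275.0516707160057))
s 0.83 [327. 511.] [92. 77.] 56.2
s 0.76 [458. 408.] [94. 72.] 7.8
s 0.68 [196. 293.] [97. 75.] 36.0
t 0.93 [323. 512.] [93. 72.] 56.8
t 0.82 [454. 410.] [91. 71.] 8.0
t 0.69 [193. 293.] [89. 71.] 35.8
pos [0.5192 0.1164 0.1935] heading 0.137 shift [ 2.44 29.97 -0.65] yaw 0.007 rot6 -1.53
```

```bash
python3 -m inch '[{"translation":[1,6,0],"yaw":0},{"translation":[2.3,12,0],"yaw":0},{"translation":[2.3,18,0],"yaw":0},{"translation":[2.3,24,0],"yaw":0},{"translation":[2.3,29.9,0],"yaw":0},{"translation":[2.3,29.9,0],"yaw":0},{"translation":[2.3,29.9,6],"yaw":0},{"translation":[2.3,29.9,11],"yaw":0},{"translation":[2.3,29.9,11],"yaw":0}]' 5 | grep pos
python3 - <<'E'
from h import *
go([.455,.4095,.019],.135)
s=r.snapshot("scene");b=blob(s,(100,130,60),(130,255,255),(455,482,262,298));print(b[:2])
E
```

```text
position: [0.4524, 0.4049, 0.0787]
pos [0.4524 0.4049 0.0787] heading 0.137 shift [-0.39  0.47  5.96] yaw 0.002 rot6 -1.02
(array([470.58695652, 274.93478261]), np.int32(46))
```

```bash
python3 -m inch '[{"translation":[-0.3,0.4,0],"yaw":0},{"translation":[-0.3,0.4,3],"yaw":0},{"translation":[-0.3,0.4,5.3],"yaw":0},{"translation":[-0.3,0.4,5.9],"yaw":0},{"translation":[-0.3,0.4,5.9],"yaw":0}]' | grep -E "pos|cont"
python3 -m inch '[{"translation":[0,0,0],"yaw":0},{"translation":[0,0,0],"yaw":0},{"translation":[0,0,0],"yaw":0},{"translation":[0,0,0],"yaw":0},{"translation":[0,0,0],"yaw":0},{"translation":[0,0,0],"yaw":0}]' 0.6
python3 - <<'E'
from h import *
go([.455,.4095,.019],.135)
E
```

```text
position: [0.4604, 0.415, 0.028]
contact_force: [-0.3, 0.2, 0.6]
time_s: 26.12
position: [0.4601, 0.4148, 0.0278]
tool_rot: [-0.069, 0.998, 0.001, 0.001]
contact_force: [-0.1, -0.1, 5.9]
gripper_width: 0.12
grasp_force: 62.7
pos [0.4601 0.4148 0.0278] heading 0.137 shift [ 0.58 -0.46  0.88] yaw 0.002 rot6 -1.01
```

```bash
python3 -m inch '[{"translation":[0,0,0],"yaw":0},{"translation":[0,0,0],"yaw":0}]' | grep -E "pos|cont"
python3 -m inch '[{"translation":[0,0,-2],"yaw":0},{"translation":[0,0,-7],"yaw":0},{"translation":[0,0,-10],"yaw":0},{"translation":[0,0,-10],"yaw":0},{"translation":[0,0,-10],"yaw":0}]' | grep -E "pos|cont"
python3 - <<'E'
from h import *
s=r.snapshot("scene");tab(s,"blue",(440,490,220,290))
P=r.get_state()["position"];print(P,proj(s,[P[0],P[1],P[2]+.018]))
print(r.get_state()["joint_pos"])
go(BAY["blue"]-.012*BX+[0,0,.08],.137)
E
```

```text
position: [0.4601, 0.4148, 0.0278]
contact_force: [-0.2, -0.5, 5.7]
position: [0.4585, 0.4135, 0.1257]
contact_force: [-0.3, -0.8, -1.6]
tab [482.8 257.7] 59 478 486 249 264
[0.45807784 0.41314859 0.12474368] (np.float64(484.13906958006385), np.float64(253.08300329297023))
[ 6.93496051e-01  2.42985111e-01  1.83515758e+00  3.08646496e-06
  1.06638721e+00 -1.01455111e+00]
pos [0.4581 0.4131 0.1247] heading 0.137 shift [ -1.19 -46.96   3.34] yaw 0.0 rot6 -1.01
```

```bash
python3 -m inch '[{"translation":[-0.2,-5,0],"yaw":0},{"translation":[-0.4,-11,0],"yaw":0},{"translation":[-0.6,-17,0],"yaw":0},{"translation":[-0.8,-23,0],"yaw":0},{"translation":[-1,-29,0],"yaw":0},{"translation":[-1.2,-35,0],"yaw":0},{"translation":[-1.2,-41,0],"yaw":0},{"translation":[-1.2,-45,0],"yaw":0},{"translation":[-1.2,-46.9,0],"yaw":0},{"translation":[-1.2,-46.9,0],"yaw":0}]' | grep -E "pos|cont"
python3 -m inch '[{"translation":[0,0,0],"yaw":0},{"translation":[0,0,0],"yaw":0}]' | grep -E "pos|cont"
python3 - <<'E'
from h import *
s=r.snapshot("scene");tab(s,"blue",(200,320,190,260))
P=r.get_state()["position"]
for dx in(0,-.004):
    c=P+dx*BX; print(dx,np.round([proj(s,[*(c+BX*e)[:2],P[2]-.028+h]) for h in(.008,.044) for e in(-.015,.015)],1).tolist())
go(BAY["blue"]-.012*BX+[0,0,.05],.137)
E
```

```text
position: [0.5344, -0.0494, 0.125]
contact_force: [-0.8, 0.1, -1.6]
position: [0.5349, -0.0475, 0.126]
contact_force: [-0.3, -0.9, -0.7]
tab [279.4 233.7] 74 277 282 225 242
0 [[281.8, 235.5], [279.5, 245.6], [281.3, 226.5], [278.9, 236.7]]
-0.004 [[282.1, 234.2], [279.8, 244.2], [281.6, 225.1], [279.3, 235.3]]
pos [ 0.535  -0.0476  0.1262] heading 0.139 shift [ 0.13 -0.27  6.42] yaw 0.002 rot6 -1.85
```

```bash
python3 -m inch '[{"translation":[-0.5,-0.2,2],"yaw":0},{"translation":[-0.5,-0.2,4.5],"yaw":0},{"translation":[-0.5,-0.2,5.8],"yaw":0},{"translation":[-0.5,-0.2,5.8],"yaw":0},{"translation":[-0.5,-0.2,5.8],"yaw":0}]' | grep -E "pos|cont"
python3 - <<'E'
from h import *
s=r.snapshot("scene");tab(s,"blue",(260,300,200,270))
P=r.get_state()["position"]
for dx in(0,-.005):
    c=P+dx*BX; print(dx,np.round([proj(s,[*(c+BX*e)[:2],P[2]-.028+h]) for h in(.008,.044) for e in(-.015,.015)],1).tolist())
print("offset",(P-BAY["blue"])@BX,(P-BAY["blue"])@BY,P[2])
# plate silhouette far edge: column profile of brightness along BX through plate at y offsets
im=cv2.cvtColor(s["image"],cv2.COLOR_RGB2GRAY)
for yy in(-.022,.022):
    row=[]
    for x in np.arange(.025,.062,.002):
        q=BAY["blue"]+x*BX+yy*BY;q[2]=.04;u=proj(s,q);row.append(int(cv2.getRectSubPix(im,(1,1),u)[0,0]))
    print(yy,row)
E
```

```text
position: [0.5411, -0.0501, 0.0691]
contact_force: [0.3, 1.2, -1.2]
tab [278.5 249. ] 68 276 281 241 257
0 [[280.7, 250.6], [278.5, 260.6], [280.2, 242.3], [277.9, 252.4]]
-0.005 [[281.1, 249.0], [278.9, 258.9], [280.6, 240.6], [278.3, 250.7]]
offset -0.004711000278674663 -0.0007456138614879833 0.06942147350917657
-0.022 [122, 110, 84, 70, 68, 80, 80, 81, 86, 99, 105, 105, 103, 107, 113, 116, 109, 103, 101]
0.022 [109, 96, 78, 59, 93, 123, 144, 130, 111, 97, 100, 100, 100, 100, 103, 104, 102, 103, 97]
```

```bash
python3 -m inch '[{"translation":[0,0,0.6],"yaw":0},{"translation":[0,0,1],"yaw":0},{"translation":[0,0,1],"yaw":0}]' | grep -E "pos|cont"
python3 -m inch '[{"translation":[0,0,0.3],"yaw":0},{"translation":[0,0,0.5],"yaw":0},{"translation":[0,0,0.5],"yaw":0}]' | grep -E "pos|cont"
python3 -m inch '[{"translation":[0,0,0.2],"yaw":0},{"translation":[0,0,0.2],"yaw":0}]' | grep -E "pos|cont"
```

```text
position: [0.5399, -0.0502, 0.0578]
contact_force: [-0.2, 0.6, -0.6]
position: [0.5402, -0.0502, 0.0531]
contact_force: [-1.1, -0.4, -1.4]
position: [0.5403, -0.0502, 0.0511]
contact_force: [-0.6, -0.4, -0.1]
```

```bash
python3 -m inch '[{"translation":[0,0,0.15],"yaw":0},{"translation":[0,0,0.15],"yaw":0}]' | grep -E "pos|cont"
python3 -m inch '[{"translation":[0,0,0.15],"yaw":0},{"translation":[0,0,0.15],"yaw":0}]' | grep -E "pos|cont"
```

```text
position: [0.5408, -0.0502, 0.0504]
contact_force: [-0.4, 0.1, 4.1]
position: [0.5412, -0.0502, 0.0498]
contact_force: [-2.8, 1.0, 9.6]
```

```bash
python3 -m inch '[{"translation":[0,0,0],"yaw":0},{"translation":[0,0,0],"yaw":0},{"translation":[0,0,0],"yaw":0},{"translation":[0.4,0,0.4],"yaw":0},{"translation":[0.4,0,0.8],"yaw":0},{"translation":[0.4,0,0.8],"yaw":0}]' 3 | grep -E "pos|cont"
python3 - <<'E'
from h import *
s=r.snapshot("scene");tab(s,"blue",(260,300,235,290))
for x in(-.016,-.013,-.01): model(s,"blue",x,.118)
go(BAY["blue"])
E
python3 -m inch '[{"translation":[0,0,0],"yaw":0},{"translation":[0,0,0],"yaw":0},{"translation":[0,0,0],"yaw":0},{"translation":[0,0,0],"yaw":0},{"translation":[0,0,-0.1],"yaw":0}]' 0.6
```

```text
position: [0.5358, -0.0507, 0.0396]
contact_force: [-1.3, -0.1, 1.0]
tab [279.5 255.5] 70 277 282 248 263
-0.016 0.118 [[282.0, 252.3], [279.9, 262.8], [281.3, 245.6], [279.1, 256.3]]
-0.013 0.118 [[281.8, 253.3], [279.7, 263.8], [281.1, 246.5], [278.9, 257.3]]
-0.01 0.118 [[281.6, 254.3], [279.5, 264.8], [280.8, 247.5], [278.7, 258.3]]
pos [ 0.5361 -0.0507  0.0399] heading 0.137 shift [-1.    0.05  2.79] yaw 0 rot6 -1.85
time_s: 32.2
position: [0.5362, -0.0507, 0.0411]
tool_rot: [-0.069, 0.998, 0.0, -0.0]
contact_force: [0.5, -0.8, -1.3]
gripper_width: 0.123
grasp_force: 59.5
```

```bash
python3 -m inch '[{"translation":[-0.3,0,0],"yaw":0},{"translation":[-0.6,0,0],"yaw":0},{"translation":[-0.9,0,0],"yaw":0},{"translation":[-0.9,0,0],"yaw":0}]' | grep -E "pos|cont"
python3 -m inch '[{"translation":[-0.2,0,0],"yaw":0},{"translation":[-0.2,0,0],"yaw":0}]' | grep -E "pos|cont"
python3 -m inch '[{"translation":[-0.15,0,0],"yaw":0},{"translation":[-0.15,0,0],"yaw":0}]' | grep -E "pos|cont"
python3 - <<'E'
from h import *
s=r.snapshot("scene");tab(s,"blue",(260,300,240,295))
for x in(0,.002,.004): model(s,"blue",x,.118,.001)
go(BAY["blue"])
E
```

```text
position: [0.5457, -0.0495, 0.0413]
contact_force: [-0.1, -1.0, -1.0]
position: [0.5475, -0.0492, 0.0413]
contact_force: [0.4, 0.1, -1.1]
position: [0.549, -0.049, 0.0414]
contact_force: [-0.5, 1.1, -1.2]
tab [277.9 259.4] 69 275 280 252 267
0 0.118 [[280.9, 257.3], [278.7, 268.0], [280.1, 250.6], [277.9, 261.5]]
0.002 0.118 [[280.7, 258.0], [278.6, 268.6], [279.9, 251.3], [277.7, 262.2]]
0.004 0.118 [[280.6, 258.6], [278.4, 269.3], [279.8, 252.0], [277.6, 262.8]]
pos [ 0.5489 -0.049   0.0413] heading 0.137 shift [0.28 0.06 2.93] yaw 0 rot6 -1.84
```

```bash
python3 -m inch '[{"translation":[0,0,0],"yaw":0},{"translation":[0,0,0],"yaw":0},{"translation":[0,0,0],"yaw":0},{"translation":[0,0,0],"yaw":0}]' 3| grep -E "pos|cont"
python3 - <<'E'
from h import *
s=r.snapshot("scene");tab(s,"blue",(260,300,240,295))
E
python3 -m inch '[{"translation":[0,0,-2],"yaw":0},{"translation":[0,0,-4.5],"yaw":0},{"translation":[0,0,-4.5],"yaw":0},{"translation":[0,0,-4.5],"yaw":0},{"translation":[0,0,-4.5],"yaw":0},{"translation":[0.6,0,-4.5],"yaw":0},{"translation":[0.6,0,-2.5],"yaw":0},{"translation":[0.6,0,-1.9],"yaw":0},{"translation":[0.6,0,-1.9],"yaw":0}]' 0| grep -E "pos|cont"
python3 -m inch '[{"translation":[0,0,0.15],"yaw":0},{"translation":[0,0,0.15],"yaw":0}]' | grep -E "pos|cont"
python3 -m inch '[{"translation":[0,0,0.15],"yaw":0},{"translation":[0,0,0.15],"yaw":0}]' | grep -E "pos|cont"
```

```text
position: [0.5489, -0.049, 0.0414]
contact_force: [-0.5, -0.3, -0.1]
tab [279.  259.8] 73 277 281 252 268
position: [0.542, -0.0498, 0.0595]
contact_force: [-0.2, -0.7, -0.4]
position: [0.5433, -0.0499, 0.0593]
contact_force: [-0.5, -0.2, 0.5]
position: [0.5429, -0.0499, 0.0574]
contact_force: [-0.2, -0.1, -0.3]
```

```bash
python3 -m inch '[{"translation":[0,0,0.1],"yaw":0},{"translation":[0,0,0.1],"yaw":0}]' | grep -E "pos|cont"
python3 -m inch '[{"translation":[0,0,0.1],"yaw":0},{"translation":[0,0,0.1],"yaw":0}]' | grep -E "pos|cont"
```

```text
position: [0.5428, -0.0498, 0.0562]
contact_force: [0.2, -0.3, -0.9]
position: [0.5429, -0.0499, 0.056]
contact_force: [-2.6, 1.2, 5.9]
```

```bash
python3 -m inch '[{"translation":[0,0,-5],"yaw":0},{"translation":[0,0,-11],"yaw":0},{"translation":[0,0,-16],"yaw":0},{"translation":[0,0,-16],"yaw":0},{"translation":[0,0,-16],"yaw":0}]' 6.5 | grep pos
python3 - <<'E'
from h import *
s=r.snapshot("scene");t=r.snapshot("top")
for a,b in(((249,177.6),(357,327.4)),((348,153.4),(249,310.4))):
    p=two(t,a,s,b);print("face corner",p.round(4),(p-G)@BX,(p-G)@BY)
for a in np.arange(.28,.52,.04):
  for n,p,q in(("s",s,(303,318.9)),("t",t,(298.5,165.5))):
    z=.03+.124*np.sin(a);w=at(p,*q,z);print(round(a,2),n,"hinge box-x",((w-G)@BX+.004-.124*np.cos(a)).round(4),end="  ")
  print()
yel=((22,120,90),(33,255,255))
for n,ws,wt in(("yellow",(180,260,180,250),(420,470,230,290)),):
    a=blob(s,*yel,ws);b=blob(t,*yel,wt);print(a and a[:2],b and b[:2]);
    if a and b:print(two(t,b[0],s,a[0]))
for l in("tag_white","tag_yellow"):
  for p,n in((s,"s"),(t,"t")):
    for d in r.regions_of(l,p)[:2]:
      m=d["region"];cs=max(cv2.findContours(m.astype(np.uint8),0,1)[0],key=len)
      q=np.array([at(p,*x,.010)[:2] for x in cs[:,0].astype(float)],np.float32)*1000
      (c,wh,an)=cv2.minAreaRect(q);print(l,n,round(d["score"],2),np.round(c),np.round(wh),round(an,1))
E
```

```text
position: [0.5426, -0.0498, 0.215]
face corner [0.6861 0.1774 0.0711] 0.16973064916761516 0.12095605885723658
face corner [ 0.7174 -0.0656  0.0744] 0.16756476984471813 -0.12404778084886292
0.28 s hinge box-x 0.0493  0.28 t hinge box-x 0.0565  
0.32 s hinge box-x 0.0531  0.32 t hinge box-x 0.0563  
0.36 s hinge box-x 0.0571  0.36 t hinge box-x 0.0563  
0.4 s hinge box-x 0.0612  0.4 t hinge box-x 0.0565  
0.44 s hinge box-x 0.0655  0.44 t hinge box-x 0.0569  
0.48 s hinge box-x 0.0699  0.48 t hinge box-x 0.0575  
(array([202.21860465, 212.51162791]), np.int32(215)) (array([456.4 , 258.65]), np.int32(260))
[ 0.44206673 -0.30537558  0.00603789]
tag_white s 0.7 [ 471. -395.] [99. 43.] 1.7
tag_white s 0.5 [752. 126.] [112.  63.] 14.6
tag_white t 0.97 [ 465. -395.] [41. 91.] 89.3
tag_white t 0.51 [592.  87.] [268. 185.] 7.5
tag_yellow s 0.59 [ 468. -308.] [38. 94.] 75.9
tag_yellow t 0.92 [ 460. -307.] [37. 91.] 80.6
tag_yellow t 0.63 [468. 111.] [13. 40.] 4.8
```

The yellow tag has been knocked to about (0.443, -0.305), turned by about -0.2 rad. Going there.

Run:
```python
from h import *
go([.4435,-.3045,.09],-.2)
```

```text
pos [ 0.5421 -0.0497  0.2137] heading 0.137 shift [ 13.21 -23.9   12.39] yaw 0.337 rot6 -1.85
```

```bash
python3 -m inch '[{"translation":[2.6,-4.8,0],"yaw":0.05},{"translation":[13.2,-23.9,0],"yaw":0.34},{"translation":[13.2,-23.9,0],"yaw":0.34},{"translation":[13.2,-23.9,0],"yaw":0.34},{"translation":[13.2,-23.9,0],"yaw":0.34},{"translation":[13.2,-23.9,6],"yaw":0.34},{"translation":[13.2,-23.9,12.4],"yaw":0.34},{"translation":[13.2,-23.9,12.4],"yaw":0.34},{"translation":[13.2,-23.9,12.4],"yaw":0.34}]' 6.5 | grep pos
python3 - <<'E'
from h import *
s=r.snapshot("scene")
yel=((22,120,90),(33,255,255));a=blob(s,*yel,(180,260,180,250));print(a[:2],proj(s,[.4435,-.3045,.010]))
q=np.array([at(s,float(x),float(y),.010)[:2] for y,x in zip(*np.where(a[2]))],np.float32)*1000;print(cv2.minAreaRect(q),q.mean(0))
go([.4435,-.3045,.002],-.2)
E
```

```text
position: [0.4456, -0.3051, 0.0925]
(array([202.31481481, 212.5462963 ]), np.int32(216)) (np.float64(202.41599282981315), np.float64(212.14050423641137))
((444.8471984863281, -304.2503967285156), (39.10139083862305, 52.76521301269531), 76.44505310058594) [ 444.7892  -304.21136]
pos [ 0.4467 -0.3058  0.0938] heading -0.203 shift [0.37 0.08 9.18] yaw -0.003 rot6 -2.01
```

```bash
python3 -m inch '[{"translation":[0.25,0.1,5],"yaw":0.02},{"translation":[0.25,0.1,8],"yaw":0.02},{"translation":[0.25,0.1,8.7],"yaw":0.02},{"translation":[0.25,0.1,9.0],"yaw":0.02},{"translation":[0.25,0.1,9.0],"yaw":0.02}]' | grep -E "pos|cont"
python3 -m inch '[{"translation":[0,0,0],"yaw":0},{"translation":[0,0,0],"yaw":0},{"translation":[0,0,0],"yaw":0},{"translation":[0,0,0],"yaw":0},{"translation":[0,0,0],"yaw":0}]' 2.8
python3 -m inch '[{"translation":[0,0,-2],"yaw":0},{"translation":[0,0,-6],"yaw":0},{"translation":[0,0,-12],"yaw":0},{"translation":[0,0,-15],"yaw":0},{"translation":[0,0,-15],"yaw":0},{"translation":[0,0,-15],"yaw":0}]'
python3 - <<'E'
from h import *
s=r.snapshot("scene");P=r.get_state()["position"]
yel=((22,120,70),(33,255,255));a=blob(s,*yel,(130,300,100,260));print(a and a[:2]);print(proj(s,P+[0,0,.007]))
go(BAY["green"]+.093*BX-.05*BY+[0,0,.12],.137)
E
```

```text
position: [0.4442, -0.3043, 0.0033]
contact_force: [0.1, 0.2, -0.6]
time_s: 39.28
position: [0.4436, -0.304, 0.0027]
tool_rot: [0.111, 0.994, -0.001, 0.001]
contact_force: [-1.6, 0.8, 6.6]
gripper_width: 0.396
grasp_force: 60.4
time_s: 40.02
position: [0.4417, -0.3025, 0.15]
tool_rot: [0.111, 0.994, 0.001, -0.001]
contact_force: [-0.6, 0.5, -2.0]
gripper_width: 0.4
grasp_force: 59.9
(array([190.40243902, 176.93902439]), np.int32(164))
(np.float64(194.3365910678536), np.float64(174.96043527907804))
pos [ 0.4413 -0.3022  0.1492] heading -0.223 shift [-12.12  33.48   1.73] yaw -0.36 rot6 -2.00
```

```bash
python3 -m inch '[{"translation":[-1.5,4.5,0],"yaw":-0.05},{"translation":[-3.7,10,0],"yaw":-0.15},{"translation":[-5.8,16,0],"yaw":-0.25},{"translation":[-8,22,0],"yaw":-0.36},{"translation":[-10.1,28,0],"yaw":-0.36},{"translation":[-12.1,33.4,0],"yaw":-0.36},{"translation":[-12.1,33.4,0],"yaw":-0.36},{"translation":[-12.1,33.4,2],"yaw":-0.36},{"translation":[-12.1,33.4,2],"yaw":-0.36},{"translation":[-12.1,33.4,2],"yaw":-0.36}]' | grep -E "pos|cont"
python3 - <<'E'
from h import *
s=r.snapshot("scene");P=r.get_state()["position"]
yel=((22,120,70),(33,255,255));a=blob(s,*yel,(220,380,200,330));print(a and a[:2])
br=((12,90,90),(25,255,255))
M=R.from_quat(r.get_state()["tool_rot"]).as_matrix();f=-M[:,0]
for l,o in(("tag near",-.025),("tag far",.025),("tip",.066)): print(l,np.round(proj(s,P+o*f+[0,0,.003]),1))
if a: ys,xs=np.where(a[2]);print(xs.min(),xs.max(),ys.min(),ys.max())
go(BAY["green"]+.093*BX-.05*BY+[0,0,.075],.137)
E
```

```text
position: [0.6331, -0.0055, 0.1301]
contact_force: [0.2, 0.1, -0.4]
(array([283.04276316, 272.53947368]), np.int32(304))
tag near [286.3 263.1]
tag far [282.2 282.1]
tip [278.8 298.3]
275 291 262 283
pos [ 0.6338 -0.0054  0.131 ] heading 0.135 shift [-0.01  0.3   4.4 ] yaw -0.002 rot6 -1.75
```

```bash
python3 -m inch '[{"translation":[0,0.2,2],"yaw":0},{"translation":[0,0.2,4],"yaw":0},{"translation":[0,0.2,4.7],"yaw":0},{"translation":[0,0.2,4.7],"yaw":0},{"translation":[0,0.2,4.7],"yaw":0}]' | grep -E "pos|cont"
python3 -m inch '[{"translation":[0,0,0.2],"yaw":0},{"translation":[0,0,0.4],"yaw":0},{"translation":[0,0,0.4],"yaw":0}]' | grep -E "pos|cont"
python3 -m inch '[{"translation":[0,0,0.2],"yaw":0},{"translation":[0,0,0.2],"yaw":0}]' | grep -E "pos|cont"
```

```text
position: [0.6346, -0.0021, 0.0846]
contact_force: [0.4, -0.0, 0.0]
position: [0.6341, -0.0022, 0.0803]
contact_force: [-0.6, -0.0, -0.3]
position: [0.634, -0.0022, 0.0781]
contact_force: [0.4, 0.3, -0.6]
```

```bash
python3 -m inch '[{"translation":[0,0,0.2],"yaw":0},{"translation":[0,0,0.2],"yaw":0}]' | grep -E "pos|cont"
python3 -m inch '[{"translation":[0,0,0.15],"yaw":0},{"translation":[0,0,0.15],"yaw":0}]' | grep -E "pos|cont"
python3 -m inch '[{"translation":[0,0,0.1],"yaw":0},{"translation":[0,0,0.1],"yaw":0}]' | grep -E "pos|cont"
```

```text
position: [0.6339, -0.0022, 0.076]
contact_force: [-0.5, 0.7, -1.2]
position: [0.634, -0.0022, 0.0746]
contact_force: [-0.7, 0.2, 0.2]
position: [0.634, -0.0022, 0.0737]
contact_force: [-1.1, 0.0, -0.5]
```

```bash
python3 -m inch '[{"translation":[0,0,0.1],"yaw":0},{"translation":[0,0,0.1],"yaw":0}]' | grep -E "pos|cont"
python3 -m inch '[{"translation":[0,0,0.1],"yaw":0},{"translation":[0,0,0.1],"yaw":0}]' | grep -E "pos|cont"
python3 -m inch '[{"translation":[0,0,0.1],"yaw":0},{"translation":[0,0,0.1],"yaw":0}]' | grep -E "pos|cont"
```

```text
position: [0.634, -0.0022, 0.0727]
contact_force: [0.7, 0.4, -0.0]
position: [0.634, -0.0022, 0.0717]
contact_force: [0.5, 0.3, -0.4]
position: [0.6342, -0.0022, 0.071]
contact_force: [-1.4, 0.2, 0.9]
```

```bash
python3 -m inch '[{"translation":[0,0,0.1],"yaw":0},{"translation":[0,0,0.1],"yaw":0}]' | grep -E "pos|cont"
python3 -m inch '[{"translation":[0,0,0.1],"yaw":0},{"translation":[0,0,0.1],"yaw":0}]' | grep -E "pos|cont"
```

```text
position: [0.6342, -0.0022, 0.0701]
contact_force: [-1.4, -0.5, 3.8]
position: [0.6342, -0.0022, 0.0692]
contact_force: [-2.6, 0.6, 4.1]
```

The blade tip is on the lid and the tag is pivoting in the grip at about 4 N. I'll keep lowering it gently.

```bash
python3 -m inch '[{"translation":[0,0,0.1],"yaw":0},{"translation":[0,0,0.2],"yaw":0}]' | grep -E "pos|cont"
python3 -m inch '[{"translation":[0,0,0.1],"yaw":0},{"translation":[0,0,0.2],"yaw":0}]' | grep -E "pos|cont"
```

```text
position: [0.6341, -0.0024, 0.0676]
contact_force: [-5.1, -0.8, 7.3]
position: [0.6338, -0.0026, 0.0654]
contact_force: [-5.4, -0.8, 7.2]
```

Run:
```python
from h import *
s=r.snapshot("scene")
a=blob(s,(22,120,70),(33,255,255),(220,380,200,330));ys,xs=np.where(a[2]);print(a[:2],ys.min(),ys.max())
P=r.get_state()["position"];M=R.from_quat(r.get_state()["tool_rot"]).as_matrix();f=-M[:,0]
for tl in(0,.06,.12): print(tl,[np.round(proj(s,P+o*f*np.cos(tl)+[0,0,.009+o*np.sin(tl)]),1).tolist() for o in(-.025,.025)])
```

```text
(array([284.95087719, 287.82105263]), np.int32(285)) 277 298
0 [[288.1, 277.2], [284.3, 295.7]]
0.06 [[288.1, 277.6], [284.3, 295.4]]
0.12 [[288.1, 278.0], [284.2, 295.0]]
```

```bash
cat >> h.py <<'E'
def lidcheck(s):
    o=cv2.imread("pics/boxsc.png",0);o=cv2.resize(o,(135,105),interpolation=cv2.INTER_AREA).astype(np.float32)
    n=cv2.cvtColor(s["image"],cv2.COLOR_RGB2GRAY)[230:335,240:375].astype(np.float32)
    for c in(8,15,100,105,110): # profiles over the upper lid edge
        i=c; a=o[70:105,i-2:i+3].mean(1);b=n[70:105,i-2:i+3].mean(1)
        print(c,"min row old/new",70+a.argmin(),70+b.argmin(),"shift",cv2.phaseCorrelate(np.repeat(a[:,None],8,1),np.repeat(b[:,None],8,1))[0][1].round(2))
E
python3 - <<'E'
from h import *
lidcheck(r.snapshot("scene"))
E
```

```text
Traceback (most recent call last):
  File "h.py", line 50, in lidcheck
    print(c,"min row old/new",70+a.argmin(),70+b.argmin(),"shift",cv2.phaseCorrelate(np.repeat(a[:,None],8,1),np.repeat(b[:,None],8,1))[0][1].round(2))
                                                                  ^^^^^^^^^^^^^^^^^^^^^^^^^^^^^^^^^^^^^^^^^^^^^^^^^^^^^^^^^^^^^^^^^^^^^^^^^^^^^^^^^
AttributeError: 'float' object has no attribute 'round'
```

```bash
sed -i 's/\[0\]\[1\].round(2))/[0][1])/' h.py
python3 - <<'E'
from h import *
lidcheck(r.snapshot("scene"))
E
```

```text
8 min row old/new 85 75 shift -16.889802911918565
15 min row old/new 86 70 shift 2.594974984027804
100 min row old/new 98 98 shift 0.04080977725941537
105 min row old/new 98 98 shift -0.0026221106060333454
110 min row old/new 99 99 shift -0.012530127020724535
```

The lid has not moved, so the tag really is pivoting. Continuing.

```bash
for k in 1; do python3 -m inch '[{"translation":[0,0,0.1],"yaw":0},{"translation":[0,0,0.2],"yaw":0}]' | grep -E "pos|cont"
python3 -m inch '[{"translation":[0,0,0.1],"yaw":0},{"translation":[0,0,0.2],"yaw":0}]' | grep -E "pos|cont"
python3 -m inch '[{"translation":[0,0,0.1],"yaw":0},{"translation":[0,0,0.2],"yaw":0}]' | grep -E "pos|cont"; done
python3 - <<'E'
from h import *
lidcheck(r.snapshot("scene"))
E
```

```text
position: [0.6335, -0.0026, 0.0633]
contact_force: [-6.1, -0.3, 6.4]
position: [0.6333, -0.0026, 0.0611]
contact_force: [-5.8, -0.2, 5.6]
position: [0.6332, -0.0026, 0.059]
contact_force: [-4.9, -0.9, 6.2]
8 min row old/new 85 75 shift -7.023696167710586
15 min row old/new 86 70 shift 2.6584489604265222
100 min row old/new 98 98 shift 0.028634815607208708
105 min row old/new 98 98 shift -0.00048258240206777714
110 min row old/new 99 99 shift -0.015091548009291245
```

```bash
python3 -m inch '[{"translation":[0,0,0.1],"yaw":0},{"translation":[0,0,0.2],"yaw":0}]' | grep -E "pos|cont"
python3 -m inch '[{"translation":[0,0,0.1],"yaw":0},{"translation":[0,0,0.2],"yaw":0}]' | grep -E "pos|cont"
python3 -m inch '[{"translation":[0,0,0.1],"yaw":0},{"translation":[0,0,0.2],"yaw":0}]' | grep -E "pos|cont"
```

```text
position: [0.6333, -0.0025, 0.057]
contact_force: [-5.5, -0.1, 5.9]
position: [0.6334, -0.0025, 0.0551]
contact_force: [-4.2, -0.2, 6.4]
position: [0.6335, -0.0025, 0.0531]
contact_force: [-4.6, -0.7, 5.9]
```

```bash
python3 -m inch '[{"translation":[0,0,0],"yaw":0},{"translation":[0,0,0],"yaw":0},{"translation":[0,0,0],"yaw":0}]' 4.8 | grep -E "pos|cont"
python3 -m inch '[{"translation":[0,0,-2],"yaw":0},{"translation":[0,0,-7],"yaw":0},{"translation":[0,0,-13],"yaw":0},{"translation":[1.5,-5,-13],"yaw":0},{"translation":[3,-10,-13],"yaw":0},{"translation":[3,-10,-13],"yaw":0}]' 6.5 | grep -E "pos|cont"
cat >> h.py <<'E'
A=.355
def lidpt(x,y,z=0):
    o=G+np.array([0,0,-.012])+BX*(.0567-.004+.0015)+np.array([0,0,.03])
    return o+(x+.066)*(np.cos(A)*BX+np.sin(A)*np.array([0,0,1]))+y*BY+z*(np.cos(A)*np.array([0,0,1])-np.sin(A)*BX)
def onlid(s,u,v,z=.012):
    o,d=ray(s,u,v);n=np.cos(A)*np.array([0,0,1])-np.sin(A)*BX;P=lidpt(0,0,z);w=o+d*((P-o)@n)/(d@n)-P
    return [w@(np.cos(A)*BX+np.sin(A)*np.array([0,0,1])),w@BY]
E
python3 - <<'E'
from h import *
s=r.snapshot("scene");lidcheck(s)
yel=((22,120,70),(33,255,255));a=blob(s,*yel,(220,380,230,340));print(a[:2])
q=np.array([onlid(s,float(x),float(y)) for y,x in zip(*np.where(a[2]))],np.float32)*1000;print("yellow on lid",cv2.minAreaRect(q))
for l,p in(("tag_white",s),("tag_white",r.snapshot("top"))):
    for d in r.regions_of(l,p)[:2]:
      cs=max(cv2.findContours(d["region"].astype(np.uint8),0,1)[0],key=len)
      q=np.array([at(p,*x,.010)[:2] for x in cs[:,0].astype(float)],np.float32)*1000
      (c,wh,an)=cv2.minAreaRect(q);print(l,round(d["score"],2),np.round(c),np.round(wh),round(an,1))
m=blob(s,(0,0,150),(180,45,255),(140,200,190,235));print(m[:2]);q=np.array([at(s,float(x),float(y),.010)[:2] for y,x in zip(*np.where(m[2]))],np.float32)*1000;print(cv2.minAreaRect(q))
go([.45,-.395,.1],0)
E
```

```text
position: [0.6342, -0.0021, 0.0525]
contact_force: [0.4, 0.3, 0.9]
position: [0.6181, -0.1087, 0.1849]
contact_force: [-0.3, 0.2, 0.2]
8 min row old/new 85 84 shift 0.013049923693298382
15 min row old/new 86 85 shift 0.013115739124621939
100 min row old/new 98 98 shift 0.02251565237050457
105 min row old/new 98 98 shift -0.02006672610439253
110 min row old/new 99 99 shift -0.020955601349648134
(array([285.86742424, 291.76515152]), np.int32(264))
yellow on lid ((-13.18132209777832, -50.2967414855957), (37.30571746826172, 60.91170883178711), 89.55665588378906)
tag_white 0.63 [ 472. -396.] [96. 41.] 3.0
tag_white 0.89 [ 465. -397.] [45. 93.] 89.6
(array([147.88468809, 203.81663516]), np.int32(529))
((481.1791687011719, -448.1052551269531), (145.37847900390625, 66.37339782714844), 17.174400329589844)
pos [ 0.6184 -0.1046  0.1835] heading 0.138 shift [ 20.67 -26.46   8.32] yaw 0.138 rot6 -1.92
```

The yellow tag lies on the lid at about (-13, -50) mm and the lid is unmoved. Next is the white tag, going round the cat.

```bash
python3 - <<'E'
from h import *
go([.45,-.12,.18],0);go([.449,-.397,.09],.02)
E
python3 -m inch '[{"translation":[5,0,0],"yaw":0},{"translation":[11,-2,0],"yaw":0.05},{"translation":[16,-5,0],"yaw":0.11},{"translation":[17.5,-10,0],"yaw":0.11},{"translation":[19,-16,0],"yaw":0.11},{"translation":[20,-22,0],"yaw":0.11},{"translation":[20.7,-26.6,0],"yaw":0.11},{"translation":[20.7,-26.6,5],"yaw":0.11},{"translation":[20.7,-26.6,9],"yaw":0.11},{"translation":[20.7,-26.6,9],"yaw":0.11}]' | grep pos
python3 - <<'E'
from h import *
s=r.snapshot("scene")
m=blob(s,(0,0,165),(180,40,255),(155,182,198,220));print(m[:2]);q=np.array([at(s,float(x),float(y),.010)[:2] for y,x in zip(*np.where(m[2]))],np.float32)*1000;print(cv2.minAreaRect(q))
go([.449,-.397,.002],.02)
E
```

```text
pos [ 0.6184 -0.1046  0.1835] heading 0.138 shift [16.89  0.78  0.33] yaw 0.138 rot6 -1.92
pos [ 0.6184 -0.1046  0.1835] heading 0.138 shift [ 20.8  -26.65   9.32] yaw 0.118 rot6 -1.92
position: [0.4475, -0.3938, 0.0887]
(array([168.24096386, 206.19277108]), np.int32(83))
((453.9933776855469, -403.8915100097656), (48.36207580566406, 24.544158935546875), 46.79227066040039)
pos [ 0.4491 -0.3954  0.0915] heading 0.029 shift [-0.01 -0.19  8.95] yaw 0.009 rot6 -2.36
```

```bash
python3 -m inch '[{"translation":[0,-0.1,5],"yaw":0},{"translation":[0,-0.1,8],"yaw":0},{"translation":[0,-0.1,8.5],"yaw":0},{"translation":[0,-0.1,8.8],"yaw":0},{"translation":[0,-0.1,8.8],"yaw":0}]' | grep -E "pos|cont"
python3 -m inch '[{"translation":[0,0,0],"yaw":0},{"translation":[0,0,0],"yaw":0},{"translation":[0,0,0],"yaw":0},{"translation":[0,0,0],"yaw":0},{"translation":[0,0,0],"yaw":0}]' 2.8
python3 -m inch '[{"translation":[0,0,-2],"yaw":0},{"translation":[0,0,-7],"yaw":0},{"translation":[0,0,-13],"yaw":0},{"translation":[0,0,-15],"yaw":0},{"translation":[0,0,-15],"yaw":0},{"translation":[0,0,-15],"yaw":0}]'
python3 - <<'E'
from h import *
go(BAY["green"]+.0925*BX+.03*BY+[0,0,.13],.137)
E
```

```text
position: [0.451, -0.3993, 0.007]
contact_force: [0.2, -0.4, -0.1]
time_s: 50.7
position: [0.4503, -0.399, 0.0064]
tool_rot: [-0.014, 1.0, -0.001, 0.001]
contact_force: [-0.4, 0.3, 6.9]
gripper_width: 0.39
grasp_force: 60.0
time_s: 51.45
position: [0.4482, -0.397, 0.1528]
tool_rot: [-0.014, 1.0, 0.001, -0.001]
contact_force: [0.2, -0.0, -1.2]
gripper_width: 0.393
grasp_force: 59.9
pos [ 0.4482 -0.397   0.1528] heading 0.027 shift [-18.66  46.89   1.15] yaw -0.11 rot6 -2.36
```

```bash
python3 -m inch '[{"translation":[0,5,0],"yaw":0},{"translation":[-0.5,11,0],"yaw":0},{"translation":[-1,17,0],"yaw":-0.05},{"translation":[-2.5,23,0],"yaw":-0.11},{"translation":[-5.5,28,0],"yaw":-0.11},{"translation":[-8.5,33,0],"yaw":-0.11},{"translation":[-11.5,38,0],"yaw":-0.11},{"translation":[-15,43,0],"yaw":-0.11},{"translation":[-18.6,46.8,0],"yaw":-0.11},{"translation":[-18.6,46.8,0],"yaw":-0.11}]' | grep pos
python3 -m inch '[{"translation":[0,0,2],"yaw":0},{"translation":[0,0,2],"yaw":0},{"translation":[0,0,2],"yaw":0}]' | grep -E "pos|cont"
python3 - <<'E'
from h import *
s=r.snapshot("scene");P=r.get_state()["position"];f=BX
for l,o in(("near",-.025),("far",.025),("tip",.066)): print(l,np.round(proj(s,P+o*f+[0,0,.003]),1))
g=s["image"][240:320,320:336].astype(int)
m=blob(s,(0,0,140),(180,60,255),(290,360,235,310));
if m: ys,xs=np.where(m[2]);print(m[:2],xs.min(),xs.max(),ys.min(),ys.max())
for d in r.regions_of("tag_white",s)[:2]: ys,xs=np.where(d["region"]);print(d["score"],xs.min(),xs.max(),ys.min(),ys.max())
go(BAY["green"]+.0925*BX+.03*BY+[0,0,.08],.137)
E
```

```text
position: [0.6228, 0.0776, 0.1514]
position: [0.6213, 0.0736, 0.1337]
contact_force: [0.0, -0.8, 0.1]
near [321.5 266.7]
far [318.4 285.8]
tip [315.7 302.3]
(array([350.26779661, 242.56271186]), np.int32(295)) 340 359 235 251
0.65 310 326 266 303
pos [0.6225 0.0739 0.1351] heading 0.136 shift [0.01 0.29 4.31] yaw -0.001 rot6 -1.63
```

```bash
python3 -m inch '[{"translation":[0,0.2,2],"yaw":0},{"translation":[0,0.2,4],"yaw":0},{"translation":[0,0.2,5],"yaw":0},{"translation":[0,0.2,5],"yaw":0},{"translation":[0,0.2,5],"yaw":0}]' | grep -E "pos|cont"
python3 -m inch '[{"translation":[0,0,0.2],"yaw":0},{"translation":[0,0,0.4],"yaw":0},{"translation":[0,0,0.4],"yaw":0}]' | grep -E "pos|cont"
python3 -m inch '[{"translation":[0,0,0.1],"yaw":0},{"translation":[0,0,0.2],"yaw":0}]' | grep -E "pos|cont"
python3 -m inch '[{"translation":[0,0,0.1],"yaw":0},{"translation":[0,0,0.2],"yaw":0}]' | grep -E "pos|cont"
```

```text
position: [0.6228, 0.0768, 0.085]
contact_force: [0.6, -0.2, -0.5]
position: [0.6223, 0.0767, 0.0808]
contact_force: [-0.5, 0.3, -0.4]
position: [0.6224, 0.0767, 0.0788]
contact_force: [0.8, -0.7, -0.4]
position: [0.6223, 0.0767, 0.0767]
contact_force: [0.9, -0.4, -0.7]
```

```bash
python3 -m inch '[{"translation":[0,0,0.1],"yaw":0},{"translation":[0,0,0.2],"yaw":0}]' | grep -E "pos|cont"
python3 -m inch '[{"translation":[0,0,0.1],"yaw":0},{"translation":[0,0,0.2],"yaw":0}]' | grep -E "pos|cont"
python3 -m inch '[{"translation":[0,0,0.1],"yaw":0},{"translation":[0,0,0.2],"yaw":0}]' | grep -E "pos|cont"
```

```text
position: [0.6224, 0.0767, 0.0747]
contact_force: [-0.5, -1.4, -0.9]
position: [0.6224, 0.0767, 0.0729]
contact_force: [-1.2, -0.5, 0.9]
position: [0.6223, 0.0767, 0.0711]
contact_force: [-3.8, -1.2, 5.0]
```

Contact at about 0.072. I'll let it pivot as before.

```bash
python3 -m inch '[{"translation":[0,0,0.1],"yaw":0},{"translation":[0,0,0.2],"yaw":0}]' | grep -E "pos|cont"
python3 -m inch '[{"translation":[0,0,0.1],"yaw":0},{"translation":[0,0,0.2],"yaw":0}]' | grep -E "pos|cont"
python3 -m inch '[{"translation":[0,0,0.1],"yaw":0},{"translation":[0,0,0.2],"yaw":0}]' | grep -E "pos|cont"
python3 - <<'E'
from h import *
lidcheck(r.snapshot("scene"))
E
```

```text
position: [0.6222, 0.0767, 0.0693]
contact_force: [-4.7, -1.1, 6.9]
position: [0.6219, 0.0764, 0.0673]
contact_force: [-5.7, -2.0, 7.7]
position: [0.6216, 0.0765, 0.0651]
contact_force: [-6.2, -0.8, 6.5]
8 min row old/new 85 84 shift -0.928723114067445
15 min row old/new 86 70 shift 2.030319220813082
100 min row old/new 98 98 shift 0.02843379502217047
105 min row old/new 98 98 shift -0.04026300096791857
110 min row old/new 99 99 shift -0.014305975631806689
```

```bash
python3 -m inch '[{"translation":[0,0,0.1],"yaw":0},{"translation":[0,0,0.2],"yaw":0},{"translation":[0,0,0.3],"yaw":0}]' | grep -E "pos|cont"
python3 -m inch '[{"translation":[0,0,0.1],"yaw":0},{"translation":[0,0,0.2],"yaw":0},{"translation":[0,0,0.3],"yaw":0}]' | grep -E "pos|cont"
python3 -m inch '[{"translation":[0,0,0.1],"yaw":0},{"translation":[0,0,0.2],"yaw":0},{"translation":[0,0,0.3],"yaw":0}]' | grep -E "pos|cont"
```

```text
position: [0.6214, 0.0766, 0.062]
contact_force: [-5.9, -0.7, 5.7]
position: [0.6215, 0.0766, 0.059]
contact_force: [-5.0, 0.4, 5.8]
position: [0.6218, 0.0766, 0.0561]
contact_force: [-4.4, 0.9, 4.6]
```

```bash
python3 -m inch '[{"translation":[0,0,0],"yaw":0},{"translation":[0,0,0],"yaw":0},{"translation":[0,0,0],"yaw":0}]' 4.8 | grep -E "pos|cont"
python3 -m inch '[{"translation":[0,0,-2],"yaw":0},{"translation":[0,0,-7],"yaw":0},{"translation":[0,0,-13],"yaw":0},{"translation":[4,4,-17],"yaw":0},{"translation":[8,9,-17],"yaw":0},{"translation":[12,14,-17],"yaw":0},{"translation":[16,19,-17],"yaw":0},{"translation":[18,24,-17],"yaw":0},{"translation":[18,30,-17],"yaw":0},{"translation":[18,30,-17],"yaw":0}]' 6 | grep -E "pos|cont"
python3 - <<'E'
from h import *
s=r.snapshot("scene");t=r.snapshot("top");lidcheck(s)
for n,p in(("s",s),("t",t)):
  for l in("tag_white","tag_yellow"):
    for d in r.regions_of(l,p)[:2]:
      cs=max(cv2.findContours(d["region"].astype(np.uint8),0,1)[0],key=len)
      q=np.array([onlid(p,*x,.008) for x in cs[:,0].astype(float)],np.float32)*1000
      (c,wh,an)=cv2.minAreaRect(q);print(n,l,round(d["score"],2),np.round(c),np.round(wh),round(an,1),np.round([q.min(0),q.max(0)]).tolist())
tab(s,"red",(330,365,240,300));tab(s,"blue",(260,300,240,295))
for x in(-.003,0,.003):
  for c in("red","blue"): print(c,end=" ");model(s,c,x,0)
ca=blob(s,(3,150,40),(16,255,255),(150,205,200,262));ys,xs=np.where(ca[2]);print("cat",ca[:2],xs.min(),xs.max(),ys.min(),ys.max(),"exp",[np.round(proj(s,[.6245,-.27,.11+h]),1) for h in(0,.025,.08)])
ca=blob(t,(3,150,40),(16,255,255),(415,475,140,205));ys,xs=np.where(ca[2]);print("cat t",ca[:2],xs.min(),xs.max(),ys.min(),ys.max(),"exp",[np.round(proj(t,[.6245,-.27,.11+h]),1) for h in(0,.025,.08)])
# plates on both pictures: darkness of plate edges is skipped; y-centre of tabs from top
for c,col,w in(("red",((0,150,60),(6,255,255)),(270,305,230,262)),("blue",((100,130,40),(130,255,255)),(335,365,215,243))):
    b=blob(t,*col,w);B=BAY[c]+[0,0,.034];print(c,b and b[:2],np.round(proj(t,B),1))
print(r.get_state()["time_s"])
E
```

```text
position: [0.6226, 0.0767, 0.0556]
contact_force: [0.5, -0.3, -0.0]
position: [0.4021, 0.3531, 0.2278]
contact_force: [0.4, -0.3, -0.8]
8 min row old/new 85 84 shift -0.0031852042582229956
15 min row old/new 86 85 shift -0.007141969163217965
100 min row old/new 98 98 shift 0.013748944276908759
105 min row old/new 98 98 shift -0.01488978389665263
110 min row old/new 99 99 shift -0.017790845340933004
s tag_white 0.6 [ 4. 29.] [35. 99.] 89.5 [[-46.0, 11.0], [53.0, 47.0]]
s tag_white 0.44 [-203.   81.] [22. 43.] 0.6 [[-215.0, 60.0], [-192.0, 103.0]]
s tag_yellow 0.83 [  4. -52.] [98. 37.] 0.2 [[-45.0, -70.0], [53.0, -33.0]]
t tag_white 0.65 [-2. 31.] [35. 87.] 89.7 [[-46.0, 14.0], [41.0, 49.0]]
t tag_yellow 0.79 [ -1. -49.] [91. 37.] 0.4 [[-47.0, -68.0], [44.0, -31.0]]
tab [348.6 253.2] 68 341 357 251 256
tab [279.1 259.3] 78 276 282 252 267
red -0.003 0 [[347.3, 266.6], [346.0, 276.7], [348.4, 258.7], [347.0, 268.9]]
blue -0.003 0 [[281.3, 257.7], [279.1, 267.7], [280.8, 249.7], [278.6, 259.7]]
red 0 0 [[347.2, 267.6], [345.9, 277.8], [348.2, 259.7], [346.9, 270.0]]
blue 0 0 [[281.1, 258.7], [278.9, 268.7], [280.6, 250.7], [278.3, 260.8]]
red 0.003 0 [[347.1, 268.6], [345.7, 278.8], [348.1, 260.7], [346.8, 271.0]]
blue 0.003 0 [[280.8, 259.7], [278.6, 269.7], [280.4, 251.7], [278.1, 261.8]]
cat (array([176.99865047, 240.34412955]), np.int32(741)) 161 204 219 261 exp [array([178.5, 246.8]), array([176.4, 240.6]), array([171.5, 226.3])]
cat t (array([441.80076628, 171.30076628]), np.int32(522)) 428 455 157 186 exp [array([439.1, 176.2]), array([441.2, 172.7]), array([446. , 164.6])]
red (array([280.37704918, 241.52459016]), np.int32(61)) [280.6 242.8]
blue (array([348.70689655, 225.94827586]), np.int32(58)) [348.5 225.7]
59.275
```

Run:
```python
from h import *
s=r.snapshot("scene");tab(s,"red",(335,360,259,300));print(r.hand_in())
```

```text
tab [346.4 269. ] 65 344 349 261 278
the job is handed in; nothing more can be done
None
```

The job is handed in at about 59 s. By the last measurements the cat stands centred on its perch, the red and blue inserts lie flat under the lip in their bays, and the yellow and white tags lie on the lid above the stop strip with the lid unmoved; the green insert was absent.

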